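# Put the full wash-fluid pack on the feed stand and open its valve

### The arm

A 6-joint arm with a two-finger parallel gripper is mounted at the origin on the work surface. World frame = base frame: x ahead of the robot, y to its left, z up, the work surface at z = 0. Lengths are in m, angles in rad, forces in N, time in s.
With the tool pointing down it reaches from about 0.35 to 0.975 m from the base axis. Payload 4.9 kg.
Tool frame: the origin (TCP) lies at the very end of the fingers, on their centre line; the grasp point (between the pads) lies 19 mm behind it; x points along the fingers, z is the direction in which the jaws open and shut, and the axes are right-handed (so a half turn about x gives the same grasp; the last joint's range is limited). The gripper opens to 85 mm and grips with 20 to 120 N. Pads are 22 mm wide; open, the fingers measure 114 mm over their backs; the gripper's body (76 mm by 85 mm) begins 54 mm behind the grasp point. The pads swing forward as they close: fully open they stand 13 mm farther back than shut.
Start: joints at [-1.357, 0.053, 1.613, -0, 1.476, -0.119], TCP at [0.204, -0.591, 0.231] pointing down, gripper open.
Joint ranges: [-3.01, 3.01], [-1.01, 2.22], [0.06, 2.58], [-1.02, 4.17], [0.09, 2.62], [-3.14, 3.14]. Speed limits (rad/s): [2.57, 2.57, 3.14, 3.14, 3.14, 3.14].

### API

Orientations are given as a rotation vector (axis times angle).
In Python, from station import ctrl, imaging gives the robot as it stands. The module is installed in compiled form; this text tells all that it offers.
- The arm moves only by the shell command python3 -m jog 'ROWS' [FORCE]. ROWS is JSON, a list that holds one entry, the list of rows, each a list of 5 numbers: the shift along the tool's x, y, z in m, then the turn about the tool's x in rad, then the closure, from -1 (fully open) to 1 (shut). A call has 1 to 12 rows; each row is the pose to reach, as a shift and turn from the pose measured when the call began, along the tool's axes at that moment; what a row does not reach only later rows make up. A row lasts 1/10 s, in which the tool goes at most 50 mm and 8.59 degrees, less where a joint would pass 70% of its speed; a pose out of reach is approached as far as the arm can. A call with a gripper value outside its range is refused whole. The fingers move at their own pace and stop on an object; FORCE is the grip in N (left out, the last holds). Time passes only in rows, so rows that repeat a pose let the fingers close. It gives the time, the measured TCP pose, the force and the opening at its end, in the units of the state.
- ctrl.get_obs(): the state, without advancing time (a new reading comes with each control period).
- imaging.get_image(name): name is "scene" or "side" or "wrist"; returns a dict with "color" (400x640x3 uint8, red, green, blue), "intrinsics" (3x3 intrinsics, pixels), "R" (3x3) and "t" (3): a world point X has camera coordinates R X + t. Camera axes: x right, y down, z forward; pixel columns grow to the right and rows downward; lengths in m; the calibration is good to about 2 mm. The wrist camera is an equidistant fisheye: a pixel r from the principal point sees the ray r / f radians off the axis. A picture is of the moment at which its call begins. There is no depth.
- ctrl.finish_job(): hands the job in, once; it reports no verdict.
The state is a dict: "t": time; "q": joint angles; "dq": joint speeds; "effort": joint torques, N m; "tool_pos": TCP position; "tool_rot": TCP orientation; "contact_force": force on the tool from outside, world axes, zero at the start; "wrist_torque": the same for the moment, N m; "opening": finger opening in m.
Only numpy, scipy, OpenCV 4.12 (cv2) and the standard library are available. Lean on these libraries where they do the work, as an engineer would, in place of code of your own. Each camera call takes 0.05 s, during which the arm holds its last target.

### The job

The feed stand has run out of wash fluid: only one of the three identical closed packs on the bench is still full, so heft them to find it and set that one down properly in the bay on top of the stand while the valve is still closed. Then open the ball valve under the shelf fully, so that its lever lies along the pipe at the stop. Leave the two empties standing upright on the bench, drop or topple nothing, and leave the other bench things where they are.

Things in the scene. Friction and masses are not known exactly. Their poses are not given: they have to be found in the camera images.
- stand: Fixed feed stand: metal drip base, two rear posts, white shelf (170 x 200 mm, top 206, underside 200 mm up) over pipe and ball valve, grey pump box at its left. Origin on the bench; x to the rear (roughly away from the robot, yaw up to 0.25), y left. In its frame, mm: shelf x -75..95, y -100..100; posts x 84, y +-82; base x -140..100, 10 high; pump box x -70..50, y 115..170, 116 high.
- bay (a point): Centre of the bay's floor on top of the shelf, 206 mm above the bench; axes as the stand's. The bay is a shallow tray, inside 114 mm long (x) and 66 mm wide (y), with thin steel rims 16 mm high (10 mm at the front): 5 mm of play all round for a pack whose long side lies along x.
- lever (a joint): Valve lever about its upright stem, rad: 0 closed (points to the stand's front, across the pipe, out from under the shelf), 1.571 fully open (points to the stand's left, +y, along the pipe, all under the shelf). Stops at both ends. Opens clockwise seen from above, stays where left, needs about 4 N at the grip. Starts at 0 to 0.12.
- valve_stem (a point): Point on the upright stem axis at the lever's height, 98 mm above the bench, 102 mm below the shelf and 40 mm behind the shelf's front edge; axes as the stand's. The pipe, 18 mm thick, runs along y 48 mm below it; the brass valve body on it is 35 mm thick.
- lever_grip (a point): Middle of the lever's grey grip, 70 mm out from the stem axis; its x axis points back to the stem. The grip runs from 35 to 95 mm from the stem, is 22 mm wide and 12 mm thick, with at least 25 mm free below it.
- pack_a: One of three identical closed packs in a row about 130 mm apart: ribbed rigid white box, 104 mm long (x), 56 wide (y), 112 high, with a grey cap 30 mm across, 10 mm high on top. Origin: centre of the underside. Starts upright, x roughly away from the robot. The full one weighs about 0.6 kg, each empty about 0.12 kg (give or take a fifth); only weight tells which. Fits the bay either way round.
- pack_b: As pack_a.
- pack_c: As pack_a.
- tip_box: Bystander: grey pipette-tip box with clear lid, 122 x 86 x 70 mm, loose; origin at the centre of its underside.
- wash_bottle: Bystander: white squeeze bottle with a bent spout, 68 mm thick, 196 mm high, loose; origin at the centre of its underside.
- tube_rack: Bystander: grey rack of capped tubes, 60 x 150 x 80 mm, loose; origin at the centre of its underside.
There are look-alikes about, which are no part of the job. Leave any blue or green look-alike of the pack_a alone.

How it is judged:
By the outcome, as a careful person would: the job done as asked, in the order asked, and still so for the second after the job is handed in, with the robot touching nothing.
It also fails if it takes over 72 s, if anything falls off the work surface, if the arm or the gripper's body presses on something with over 40 N, if the wrist force passes 120 N, or if a joint passes its speed limit or range.

## Working session

There is one attempt and no reset: what is moved stays moved. The work goes in short steps, Python scripts to look and compute and a shell command to move; the robot and the scene stay as the last step left them, time stands still between calls to the robot, and variables do not carry over. Pictures are saved under pics/ and viewed, and the job is handed in when it is done.

```bash
mkdir -p pics
cat > h.py <<'E'
import numpy as np,cv2
from scipy.spatial.transform import Rotation as Rn
from station import ctrl, imaging
def snap(n,tag):
    im=imaging.get_image(n); cv2.imwrite(f'pics/{tag}.png',cv2.cvtColor(im['color'],cv2.COLOR_RGB2BGR)); np.savez(f'pics/{tag}.npz',**im); return im
def load(tag): return np.load(f'pics/{tag}.npz')
def ray(im,u,v,fish=False):
    K=im['intrinsics'];x=(u-K[0,2])/K[0,0];y=(v-K[1,2])/K[1,1]
    if fish:
        r=np.hypot(x,y); d=np.array([x/r*np.sin(r),y/r*np.sin(r),np.cos(r)]) if r>0 else np.array([0,0,1.])
    else: d=np.array([x,y,1.])
    R=im['R'];return -R.T@im['t'],R.T@d
def onz(im,u,v,z,fish=False):
    c,d=ray(im,u,v,fish);return c+d*(z-c[2])/d[2]
def proj(im,X):
    p=im['R']@np.asarray(X)+im['t'];q=im['intrinsics']@(p/p[2]);return q[:2]
E
python3 - <<'E'
from h import *
o=ctrl.get_obs()
for k,v in o.items(): print(k,np.round(v,3))
print(np.round(Rn.from_rotvec(o['tool_rot']).as_matrix(),3))
for n in('scene','side','wrist'):
    im=snap(n,n+'0'); print(n,im['intrinsics'].tolist(),np.round(-im['R'].T@im['t'],3),np.round(im['R'],2).tolist())
E
```

```text
t 0.0
q [-1.357  0.053  1.614 -0.     1.476 -0.119]
dq [ 0.001  0.001 -0.     0.     0.001 -0.001]
effort [ 0.0000e+00 -3.9368e+01 -3.7018e+01 -0.0000e+00  7.0000e-03  0.0000e+00]
tool_pos [ 0.204 -0.59   0.23 ]
tool_rot [ 0.962  1.35  -0.96 ]
contact_force [ 0.469  0.524 -0.242]
wrist_torque [ 0.024  0.022 -0.068]
opening 0.085
[[-0.     0.945  0.327]
 [ 0.002  0.327 -0.945]
 [-1.     0.    -0.002]]
scene [[376.0670253563736, 0.0, 321.4671402361811], [0.0, 376.0670253563736, 197.1643801135309], [0.0, 0.0, 1.0]] [0.875 0.407 0.815] [[-0.88, 0.48, 0.02], [0.36, 0.68, -0.64], [-0.32, -0.56, -0.77]]
side [[430.7937831356621, 0.0, 314.4929918265293], [0.0, 430.7937831356621, 205.2533956797631], [0.0, 0.0, 1.0]] [0.221 0.491 0.818] [[-0.85, -0.53, 0.0], [-0.37, 0.6, -0.71], [0.38, -0.61, -0.7]]
wrist [[309.70691628693146, 0.0, 323.90039456377633], [0.0, 309.70691628693146, 193.6604265507581], [0.0, 0.0, 1.0]] [ 0.28  -0.563  0.374] [[0.33, -0.95, -0.0], [-0.9, -0.31, 0.31], [-0.3, -0.1, -0.95]]
```

View pics/scene0.png

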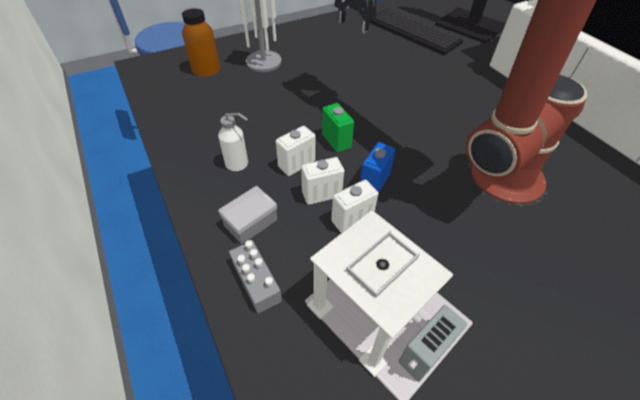

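View pics/side0.png

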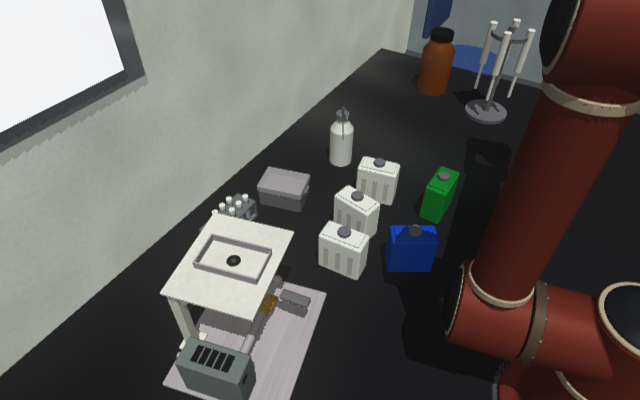

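View pics/wrist0.png

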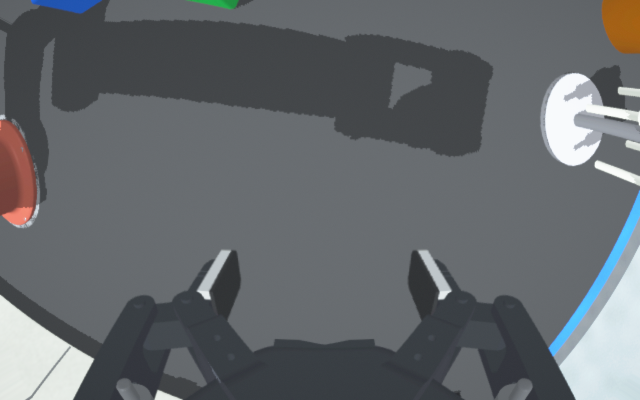

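Scene view candidates: white packs at (296,150), (322,180) and (355,207). The look-alikes to avoid are green (338,127) and blue (378,168). Other white items are the squeeze bottle (233,145) and the shelf (382,265). Next, a close crop.

Run:
```python
import cv2,numpy as np
a=cv2.imread('pics/scene0.png')[90:250,200:410]; b=cv2.imread('pics/side0.png')[140:300,300:460]
cv2.imwrite('pics/ca.png',cv2.resize(a,None,fx=3.5,fy=3.5,interpolation=cv2.INTER_CUBIC))
cv2.imwrite('pics/cb.png',cv2.resize(b,None,fx=3.5,fy=3.5,interpolation=cv2.INTER_CUBIC))
c=cv2.imread('pics/side0.png')[200:400,150:350]
cv2.imwrite('pics/cc.png',cv2.resize(c,None,fx=3,fy=3,interpolation=cv2.INTER_CUBIC))
d=cv2.imread('pics/scene0.png')[200:400,290:490]
cv2.imwrite('pics/cd.png',cv2.resize(d,None,fx=3,fy=3,interpolation=cv2.INTER_CUBIC))
```

```text
(no output)
```

View pics/ca.png

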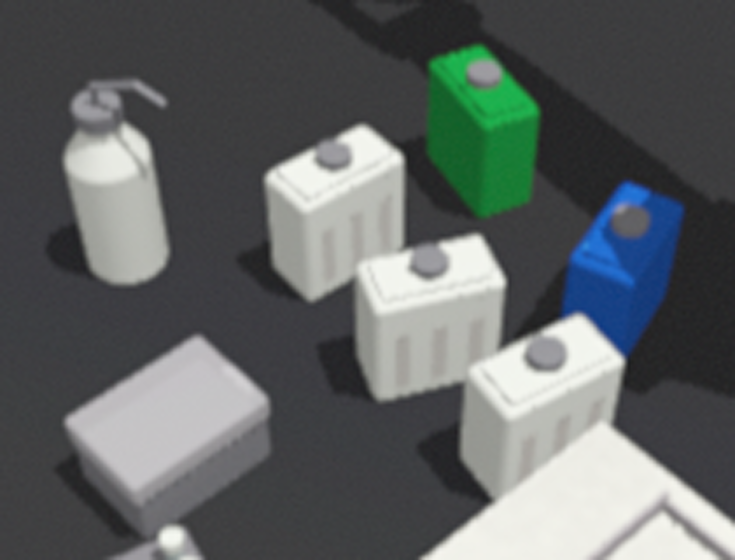

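View pics/cb.png

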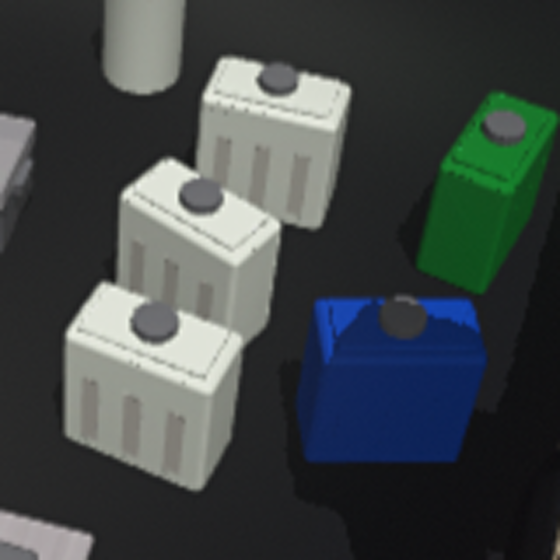

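View pics/cc.png

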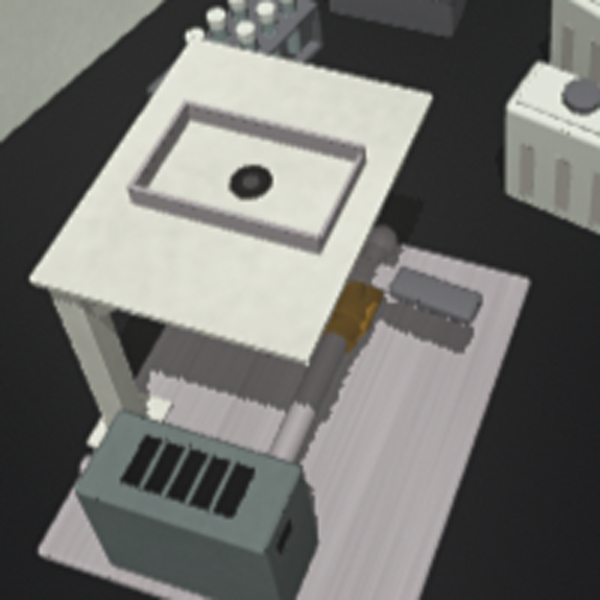

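View pics/cd.png

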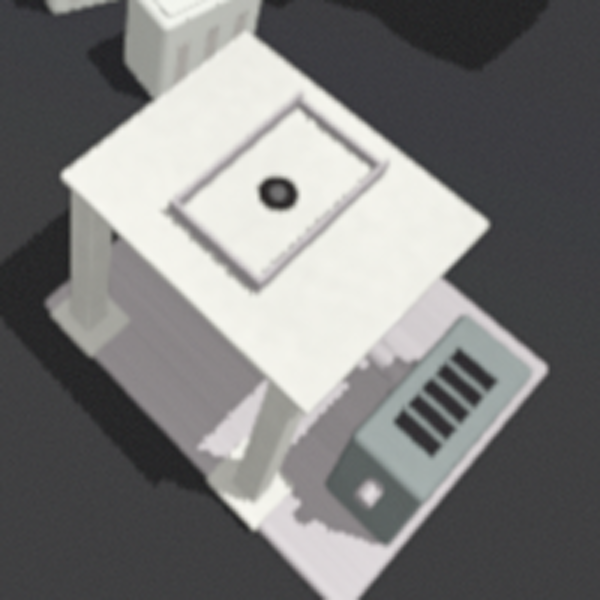

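Run:
```python
from h import *
S=load('scene0');D=load('side0')
A=lambda p:(p[0]/3.5+200,p[1]/3.5+90); B=lambda p:(p[0]/3.5+300,p[1]/3.5+140)
CC=lambda p:(p[0]/3+150,p[1]/3+200); CD=lambda p:(p[0]/3+290,p[1]/3+200)
r=lambda x:np.round(x,4)
for i,(a,b) in enumerate([((333,151),(278,75)),((429,258),(201,192)),((546,349),(155,318))]):
    print(i,r(onz(S,*A(a),.122)),r(onz(D,*B(b),.122)))
for e in [((265,178),(364,123)),((355,268),(482,236)),((467,372),(582,315))]:
    p,q=[onz(S,*A(x),.112) for x in e];print('scene long',r(np.linalg.norm(p-q)),np.arctan2(*(p-q)[1::-1]))
for e in [((218,57),(352,88)),((172,158),(280,228)),((103,282),(242,340))]:
    p,q=[onz(D,*B(x),.112) for x in e];print('side long',r(np.linalg.norm(p-q)),np.arctan2(*(p-q)[1::-1]))
sc=[onz(S,*CD(x),.206) for x in [(62,176),(247,33),(490,223),(308,410),(278,193)]]
sd=[onz(D,*CC(x),.206) for x in [(190,38),(433,96),(307,362),(30,280),(251,181)]]
for a,b in zip(sc,sd): print('shelf',r(a),r(b))
for q in (sc,sd):
    print([r(np.linalg.norm(q[i]-q[(i+1)%4])) for i in range(4)], r(np.mean(q[:4],0)), [round(float(np.arctan2(*d[1::-1])),3) for d in (q[0]-q[1],q[3]-q[2],q[3]-q[0],q[2]-q[1])])
# grip
print('lever top corners',[r(onz(D,*CC(x),.104)) for x in [(397,267),(482,293),(473,318),(390,290)]])
```

```text
0 [ 0.5366 -0.3381  0.122 ] [ 0.5367 -0.3346  0.122 ]
1 [ 0.5266 -0.1964  0.122 ] [ 0.526  -0.1933  0.122 ]
2 [ 0.4972 -0.0794  0.122 ] [ 0.4968 -0.0768  0.122 ]
scene long 0.1038 0.2399805404969459
scene long 0.1027 -0.13912627867810615
scene long 0.1016 0.08059487501416951
side long 0.1027 0.19096457318179216
side long 0.0976 -0.24183356388524282
side long 0.0984 0.02973867334559666
shelf [0.7085 0.0851 0.206 ] [0.7084 0.087  0.206 ]
shelf [0.5441 0.0447 0.206 ] [0.5429 0.0446 0.206 ]
shelf [0.4946 0.2359 0.206 ] [0.4944 0.2375 0.206 ]
shelf [0.6585 0.276  0.206 ] [0.6574 0.2784 0.206 ]
shelf [0.5967 0.1581 0.206 ] [0.5974 0.1588 0.206 ]
[np.float64(0.1693), np.float64(0.1974), np.float64(0.1688), np.float64(0.1973)] [0.6014 0.1604 0.206 ] [0.241, 0.24, 1.827, 1.824]
[np.float64(0.1708), np.float64(0.1988), np.float64(0.168), np.float64(0.1981)] [0.6008 0.1619 0.206 ] [0.25, 0.246, 1.831, 1.817]
lever top corners [array([0.5328, 0.1082, 0.104 ]), array([0.4746, 0.0956, 0.104 ]), array([0.4696, 0.1144, 0.104 ]), array([0.5264, 0.1252, 0.104 ])]
```

Each pack's pixels agree between the two views to within 4 mm, and the box and shelf sizes match the given ones. The stand's yaw is about 0.243. Next I go above the first pack (scene pixel 296,150).

```bash
cat >> h.py <<'E'
def go(x,y,z,yaw):
    o=ctrl.get_obs();R=Rn.from_rotvec(o['tool_rot']).as_matrix();p=np.array(o['tool_pos'])
    cy=np.arctan2(R[1,1],R[0,1]);tw=(cy-yaw+np.pi)%(2*np.pi)-np.pi
    print('pos',np.round(p,4),'yaw',round(cy,3),'t',round(o['t'],2),'tilt',np.round(R[:2,0],3),'-> shift',np.round(R.T@(np.array([x,y,z])-p),4),'turn',round(tw,3))
def stat():
    o=ctrl.get_obs();print({k:np.round(o[k],3).tolist() for k in('t','tool_pos','contact_force','wrist_torque','opening','effort')})
E
python3 -c "
from h import *
go(.5366,-.336,.23,.215)"
```

```text
pos [ 0.2041 -0.5902  0.2303] yaw 0.333 t 0.15 tilt [-0.     0.002] -> shift [ 0.0006  0.3973 -0.1316] turn 0.118
```

```bash
python3 -m jog '[[[0,0.05,-0.016,0.015,-1],[0,0.095,-0.031,0.03,-1],[0,0.14,-0.046,0.04,-1],[0,0.185,-0.061,0.06,-1],[0,0.23,-0.076,0.08,-1],[0,0.275,-0.091,0.1,-1],[0,0.32,-0.106,0.118,-1],[0,0.36,-0.12,0.118,-1],[0,0.397,-0.131,0.118,-1],[0,0.397,-0.131,0.118,-1],[0,0.397,-0.131,0.118,-1]]]' 40; python3 -c "
from h import *
go(.5366,-.336,.075,.215)
snap('wrist','w1')"
```

```text
t: 1.25
tool_pos: [0.5367, -0.3361, 0.23]
tool_rot: [1.049, 1.306, -1.048]
contact_force: [-1.1, 0.3, -0.3]
opening: 0.086
pos [ 0.5367 -0.3361  0.23  ] yaw 0.217 t 1.25 tilt [-0.001  0.002] -> shift [1.55e-01 1.00e-04 2.00e-04] turn 0.002
```

View pics/w1.png

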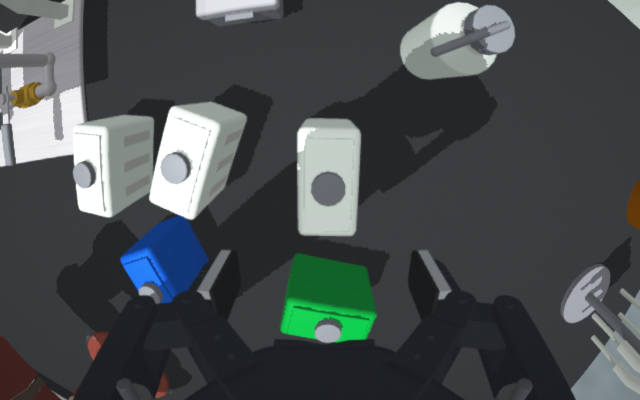

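Run:
```python
from h import *
W=load('w1');r=lambda x:np.round(x,4)
im=cv2.imread('pics/w1.png');c=im[90:250,60:380];cv2.imwrite('pics/w1c.png',cv2.resize(c,None,fx=2.5,fy=2.5))
for n,p in dict(cap0=(328,188),cap1=(175,168),cap2=(85,174)).items(): print(n,r(onz(W,*p,.122,True)))
for e in [((357,233),(359,129)),((299,233),(299,122)),((189,216),(242,113)),((153,184),(170,110)),((79,211),(77,126))]:
    p,q=[onz(W,*x,.112,True) for x in e];print(r(p),r(q),r(np.linalg.norm(p-q)),np.arctan2(*(q-p)[1::-1]))
```

```text
cap0 [ 0.5391 -0.3379  0.122 ]
cap1 [ 0.5283 -0.1987  0.122 ]
cap2 [ 0.5004 -0.0846  0.122 ]
[ 0.4989 -0.375   0.112 ] [ 0.5929 -0.3529  0.112 ] 0.0966 0.2299884734821898
[ 0.4872 -0.3219  0.112 ] [ 0.5878 -0.3022  0.112 ] 0.1025 0.1933102132488602
[ 0.4792 -0.2122  0.112 ] [ 0.5861 -0.2522  0.112 ] 0.1142 -0.35749539785583145
[ 0.5037 -0.17    0.112 ] [ 0.5783 -0.1825  0.112 ] 0.0756 -0.16675650697762148
[ 0.4475 -0.0609  0.112 ] [ 0.5477 -0.0618  0.112 ] 0.1003 -0.009288537648571965
```

View pics/w1c.png

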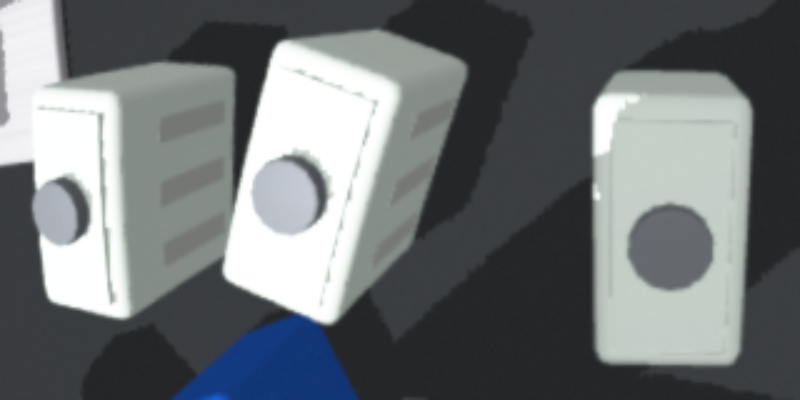

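```bash
python3 -m jog '[[[0.04,0.002,0.001,0,-1],[0.08,0.002,0.001,0,-1],[0.12,0.002,0.001,0,-1],[0.145,0.002,0.001,0,-1],[0.155,0.002,0.001,0,-1],[0.155,0.002,0.001,0,-1],[0.155,0.002,0.001,0,1],[0.155,0.002,0.001,0,1],[0.155,0.002,0.001,0,1],[0.155,0.002,0.001,0,1],[0.155,0.002,0.001,0,1],[0.155,0.002,0.001,0,1]]]' 40; python3 -c "
from h import *
stat()"
```

```text
t: 2.5
tool_pos: [0.5394, -0.3385, 0.078]
tool_rot: [1.049, 1.301, -1.049]
contact_force: [-0.2, -0.8, 6.3]
opening: 0.0553
{'t': 2.5, 'tool_pos': [0.539, -0.338, 0.078], 'contact_force': [-0.169, -0.774, 6.282], 'wrist_torque': [-0.109, 0.092, -0.039], 'opening': 0.055, 'effort': [0.939, -38.838, -29.911, 0.256, 0.03, -0.045]}
```

```bash
python3 -m jog '[[[-0.006,0,0,0,1],[-0.015,0,0,0,1],[-0.025,0,0,0,1],[-0.025,0,0,0,1],[-0.025,0,0,0,1],[-0.025,0,0,0,1]]]' 40; python3 -c "
from h import *
stat()"
```

```text
t: 3.1
tool_pos: [0.539, -0.3381, 0.1024]
tool_rot: [1.049, 1.302, -1.049]
contact_force: [-0.3, -0.5, -1.7]
opening: 0.0552
{'t': 3.1, 'tool_pos': [0.539, -0.338, 0.102], 'contact_force': [-0.299, -0.503, -1.745], 'wrist_torque': [-0.015, -0.023, -0.018], 'opening': 0.055, 'effort': [0.006, -43.695, -35.381, -0.001, -0.018, -0.0]}
```

About 1.5 N, so this pack is empty. I put it back.

```bash
python3 -m jog '[[[0.012,0,0,0,1],[0.02,0,0,0,1],[0.0245,0,0,0,1],[0.0255,0,0,0,1],[0.0255,0,0,0,1],[0.0255,0,0,0,-1],[0.0255,0,0,0,-1],[0.0255,0,0,0,-1],[0.0,0,0,0,-1],[-0.045,0,0,0,-1],[-0.085,0,0,0,-1],[-0.085,0,0,0,-1]]]' 40; python3 -c "
from h import *
go(.527,-.197,.19,-.19)
snap('wrist','w2')"
```

```text
t: 4.3
tool_pos: [0.5421, -0.3405, 0.1956]
tool_rot: [1.047, 1.288, -1.047]
contact_force: [0.7, -0.6, 0.2]
opening: 0.0854
pos [ 0.5421 -0.3405  0.1956] yaw 0.215 t 4.3 tilt [ 0.012 -0.009] -> shift [ 0.0041  0.0158 -0.1435] turn 0.405
```

View pics/w2.png

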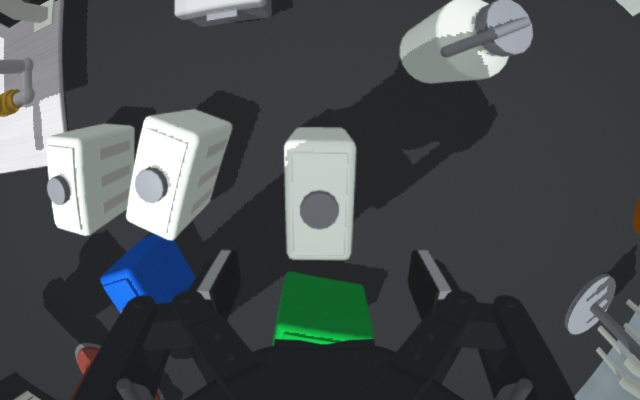

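```bash
python3 -m jog '[[[0,0.005,-0.04,0.1,-1],[0,0.01,-0.08,0.2,-1],[0,0.015,-0.12,0.3,-1],[0,0.016,-0.1435,0.405,-1],[0,0.016,-0.1435,0.405,-1],[0,0.016,-0.1435,0.405,-1]]]' 40
python3 - <<'E'
from h import *
W=snap('wrist','w3')
im=cv2.imread('pics/w3.png');g=cv2.cvtColor(im,cv2.COLOR_BGR2GRAY)
go(.527,-.197,.077,-.19)
E
```

```text
t: 4.95
tool_pos: [0.5253, -0.1955, 0.1895]
tool_rot: [1.345, 1.106, -1.344]
contact_force: [-0.3, -0.5, 0.3]
opening: 0.0854
pos [ 0.5255 -0.1962  0.1898] yaw -0.189 t 5.0 tilt [ 0.006 -0.006] -> shift [ 0.1128  0.0008 -0.    ] turn 0.001
```

View pics/w3.png

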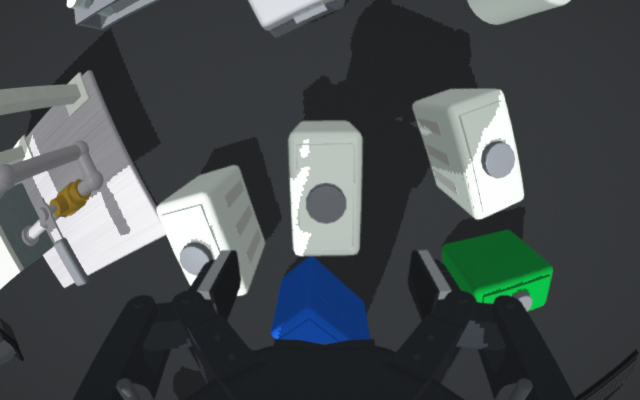

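```bash
python3 -m jog '[[[0.04,0.003,0,0,-1],[0.08,0.003,0,0,-1],[0.105,0.003,0,0,-1],[0.1128,0.003,0,0,-1],[0.1128,0.003,0,0,-1],[0.1128,0.003,0,0,1],[0.1128,0.003,0,0,1],[0.1128,0.003,0,0,1],[0.1128,0.003,0,0,1],[0.1128,0.003,0,0,1],[0.1128,0.003,0,0,1]]]' 40; python3 -c "
from h import *
stat()"
python3 -m jog '[[[-0.006,0,0,0,1],[-0.015,0,0,0,1],[-0.025,0,0,0,1],[-0.025,0,0,0,1],[-0.025,0,0,0,1],[-0.025,0,0,0,1]]]' 40; python3 -c "
from h import *
stat()"
```

```text
t: 6.1
tool_pos: [0.5308, -0.1983, 0.0795]
tool_rot: [1.347, 1.101, -1.342]
contact_force: [0.1, -1.0, 5.7]
opening: 0.0555
{'t': 6.1, 'tool_pos': [0.531, -0.198, 0.08], 'contact_force': [0.067, -1.034, 5.689], 'wrist_torque': [0.033, -0.051, 0.023], 'opening': 0.056, 'effort': [0.263, -32.068, -29.897, -0.01, -0.006, -0.004]}
t: 6.7
tool_pos: [0.5301, -0.1979, 0.104]
tool_rot: [1.346, 1.102, -1.342]
contact_force: [-0.0, -0.2, -1.0]
opening: 0.0554
{'t': 6.7, 'tool_pos': [0.53, -0.198, 0.104], 'contact_force': [-0.01, -0.16, -0.968], 'wrist_torque': [-0.034, -0.009, -0.047], 'opening': 0.055, 'effort': [0.004, -35.848, -34.977, -0.008, -0.049, -0.0]}
```

Also empty. I put it down, then heft the third.

```bash
python3 -m jog '[[[0.012,0,0,0,1],[0.02,0,0,0,1],[0.024,0,0,0,1],[0.025,0,0,0,1],[0.025,0,0,0,1],[0.025,0,0,0,-1],[0.025,0,0,0,-1],[0.025,0,0,0,-1],[0.0,0,0,0,-1],[-0.045,0,0,0,-1],[-0.085,0,0,0,-1],[-0.085,0,0,0,-1]]]' 40
python3 - <<'E'
from h import *
W=snap('wrist','w4')
go(.4985,-.080,.19,.05)
E
```

```text
t: 7.9
tool_pos: [0.5329, -0.1991, 0.1966]
tool_rot: [1.348, 1.09, -1.335]
contact_force: [1.3, -0.1, 0.3]
opening: 0.0855
pos [ 0.5314 -0.1983  0.1931] yaw -0.189 t 7.95 tilt [ 0.016 -0.011] -> shift [ 0.0013 -0.0546 -0.1101] turn -0.239
```

View pics/w4.png

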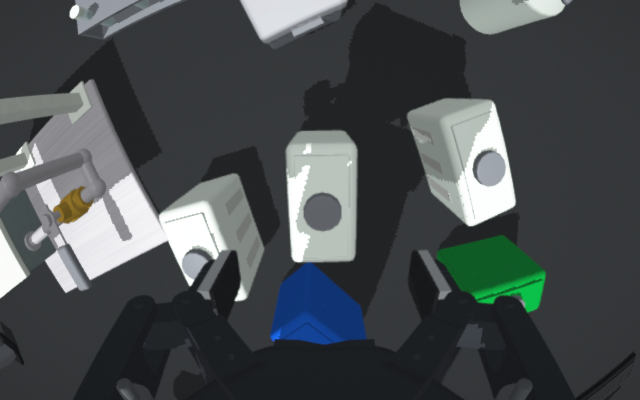

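```bash
python3 -m jog '[[[0,-0.02,-0.04,-0.1,-1],[0,-0.04,-0.08,-0.2,-1],[0.001,-0.0546,-0.11,-0.239,-1],[0.001,-0.0546,-0.11,-0.239,-1],[0.001,-0.0546,-0.11,-0.239,-1]]]' 40
python3 - <<'E'
from h import *
W=snap('wrist','w5')
go(.4985,-.080,.077,.05)
E
```

```text
t: 8.45
tool_pos: [0.4977, -0.0796, 0.1887]
tool_rot: [1.17, 1.215, -1.167]
contact_force: [0.1, -0.2, -0.7]
opening: 0.0854
pos [ 0.4981 -0.0803  0.1892] yaw 0.05 t 8.5 tilt [ 0.014 -0.011] -> shift [ 0.1121 -0.0011 -0.0015] turn 0.0
```

View pics/w5.png

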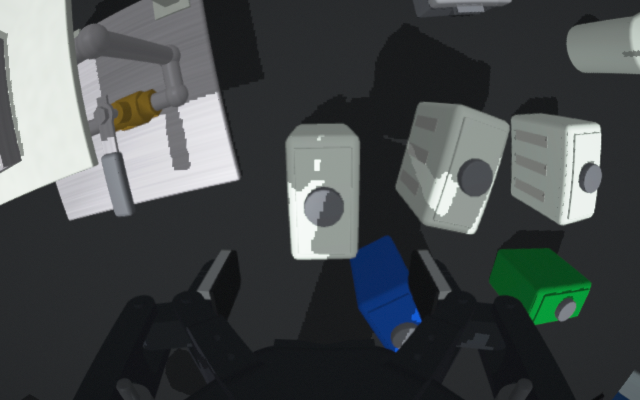

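Run:
```python
from h import *
W=load('w5');
for p in [(386,237),(352,258),(411,262)]: print(p,onz(W,*p,.112,True),onz(W,*p,.0,True))
print('cap',onz(W,323,207,.122,True), onz(load('side0'),415,230,.122))
for e in [((294,258),(290,137)),((355,258),(356,140))]:
    p,q=[onz(W,*x,.112,True) for x in e];print(p,q,np.linalg.norm(p-q),np.arctan2(*(q-p)[1::-1]))
```

```text
(386, 237) [ 0.4718622  -0.13089718  0.112     ] [ 4.19196621e-01 -1.60077062e-01  5.55111512e-17]
(352, 258) [ 0.4518754  -0.10499087  0.112     ] [ 0.38909836 -0.12106457  0.        ]
(411, 262) [ 0.4487373  -0.15611352  0.112     ] [ 0.38437266 -0.19805054  0.        ]
cap [ 0.49895401 -0.07878696  0.122     ] [ 0.36730407 -0.16047043  0.122     ]
[ 0.44972741 -0.05759318  0.112     ] [ 0.54745919 -0.05269282  0.112     ] 0.09785456216620952 0.05009886841776285
[ 0.45194895 -0.10746722  0.112     ] [ 0.5476104 -0.1002438  0.112    ] 0.09593378702709454 0.07536723901921139
```

```bash
python3 -m jog '[[[0.04,0.001,-0.001,-0.01,-1],[0.08,0.001,-0.001,-0.01,-1],[0.105,0.001,-0.001,-0.01,-1],[0.112,0.001,-0.001,-0.01,-1],[0.112,0.001,-0.001,-0.01,-1],[0.112,0.001,-0.001,-0.01,1],[0.112,0.001,-0.001,-0.01,1],[0.112,0.001,-0.001,-0.01,1],[0.112,0.001,-0.001,-0.01,1],[0.112,0.001,-0.001,-0.01,1],[0.112,0.001,-0.001,-0.01,1]]]' 60; python3 -c "
from h import *
stat()"
python3 -m jog '[[[-0.006,0,0,0,1],[-0.015,0,0,0,1],[-0.025,0,0,0,1],[-0.025,0,0,0,1],[-0.025,0,0,0,1],[-0.025,0,0,0,1]]]' 60; python3 -c "
from h import *
stat()
go(.48,-.08,.3,.243)"
```

```text
t: 9.6
tool_pos: [0.5024, -0.0806, 0.0796]
tool_rot: [1.164, 1.215, -1.157]
contact_force: [-0.5, 2.7, 6.2]
opening: 0.0549
{'t': 9.6, 'tool_pos': [0.502, -0.081, 0.08], 'contact_force': [-0.497, 2.659, 6.205], 'wrist_torque': [0.204, 0.027, -0.085], 'opening': 0.055, 'effort': [-0.933, -26.215, -30.346, -0.383, -0.178, -0.068]}
t: 10.2
tool_pos: [0.5015, -0.0802, 0.1041]
tool_rot: [1.164, 1.216, -1.158]
contact_force: [-0.1, -0.2, -6.4]
opening: 0.0549
{'t': 10.2, 'tool_pos': [0.502, -0.08, 0.104], 'contact_force': [-0.088, -0.18, -6.35], 'wrist_torque': [0.005, 0.014, -0.015], 'opening': 0.055, 'effort': [-0.003, -31.843, -37.793, -0.031, -0.097, -0.0]}
pos [ 0.5015 -0.0802  0.1041] yaw 0.06 t 10.2 tilt [ 0.018 -0.011] -> shift [-0.1963 -0.0182  0.0009] turn -0.183
```

6.35 N, so this is the full one. I raise it and yaw it to match the stand.

```bash
python3 -m jog '[[[-0.03,-0.003,0,-0.02,1],[-0.07,-0.007,0,-0.06,1],[-0.11,-0.01,0,-0.1,1],[-0.15,-0.013,0,-0.14,1],[-0.19,-0.016,0,-0.17,1],[-0.222,-0.018,0,-0.183,1],[-0.222,-0.018,0,-0.183,1],[-0.222,-0.018,0,-0.183,1]]]' 60
python3 - <<'E'
from h import *
stat()
snap('side','s1');snap('scene','c1')
go(.597,.158,.325,.243)
for n,b in(('s1',(200,100,470,340)),('c1',(230,60,500,330))):
    a=cv2.imread(f'pics/{n}.png')[b[1]:b[3],b[0]:b[2]];cv2.imwrite(f'pics/{n}c.png',cv2.resize(a,None,fx=2.4,fy=2.2) if 0 else cv2.resize(a,None,fx=2.2,fy=2.2,interpolation=cv2.INTER_CUBIC))
E
```

```text
t: 11.0
tool_pos: [0.4795, -0.0787, 0.3246]
tool_rot: [1.027, 1.293, -1.024]
contact_force: [0.1, 0.4, -7.2]
opening: 0.055
{'t': 11.0, 'tool_pos': [0.48, -0.079, 0.325], 'contact_force': [0.071, 0.436, -7.16], 'wrist_torque': [0.095, 0.023, 0.003], 'opening': 0.055, 'effort': [0.025, -28.675, -44.524, -0.038, -0.126, -0.004]}
pos [ 0.4786 -0.0784  0.322 ] yaw 0.243 t 11.1 tilt [ 0.012 -0.01 ] -> shift [-0.0039  0.1718 -0.201 ] turn -0.0
```

View pics/s1c.png

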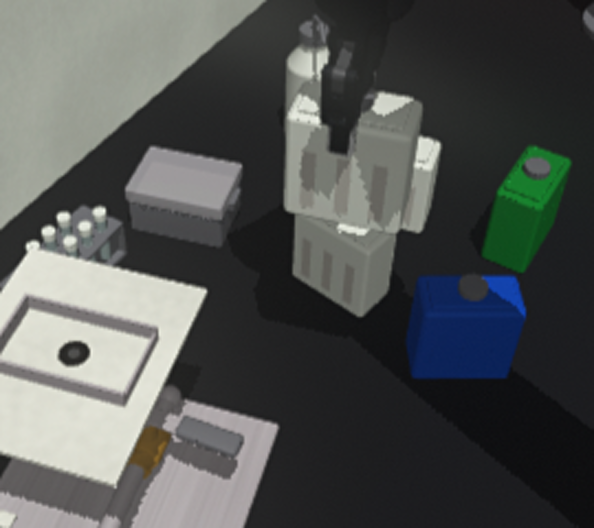

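View pics/c1c.png

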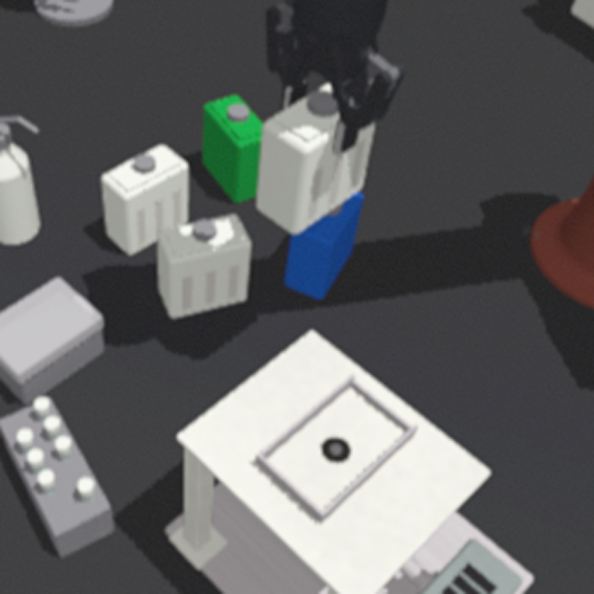

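Run:
```python
from h import *
S=load('s1');C=load('c1');z=.242
f=lambda p,o:(p[0]/2.2+o[0],p[1]/2.2+o[1])
R=lambda a:np.array([[np.cos(a),-np.sin(a)],[np.sin(a),np.cos(a)]])
t=np.array([.4788,-.0785])
for n,im,p,o in [('rl',S,(286,210),(200,100)),('fl',S,(415,235),(200,100)),('rl',C,(297,234),(230,60)),('rr',C,(256,208),(230,60)),('fl',C,(362,190),(230,60))]:
    X=onz(im,*f(p,o),z);print(n,X.round(4),'rel tool',(R(-.243)@(X[:2]-t)).round(4))
# bay inner tray corners at rim top z=.222 (rear)/.216 front, in side0 crop cc, and scene crop cd
D=load('side0');c0=load('scene0')
org=np.array([.601,.1612])-R(.243)@[.01,0]
print('origin',org)
for n,im,p,o,z in [('drain side',D,(251,181),(150,200),.206),('drain scene',c0,(278,193),(290,200),.206),
  ('rim side RL?',D,(187,103),(150,200),.222),('side RR',D,(366,152),(150,200),.222),('s FR',D,(320,250),(150,200),.222),('s FL',D,(129,187),(150,200),.222),
  ('c',c0,(300,96),(290,200),.222),('c',c0,(387,165),(290,200),.222),('c',c0,(260,290),(290,200),.222),('c',c0,(170,205),(290,200),.222)]:
    X=onz(im,p[0]/3+o[0],p[1]/3+o[1],z);print(n,X.round(4),(R(-.243)@(X[:2]-org)).round(4))
```

```text
rl [ 0.5181 -0.0455  0.242 ] rel tool [0.0461 0.0226]
fl [ 0.4076 -0.0772  0.242 ] rel tool [-0.0688  0.0183]
rl [ 0.5101 -0.0428  0.242 ] rel tool [0.0389 0.0271]
rr [ 0.5267 -0.0927  0.242 ] rel tool [ 0.0431 -0.0253]
fl [ 0.416  -0.0653  0.242 ] rel tool [-0.0577  0.028 ]
origin [0.5912938  0.15879384]
drain side [0.5974 0.1588 0.206 ] [ 0.0059 -0.0015]
drain scene [0.5967 0.1581 0.206 ] [ 0.0051 -0.002 ]
rim side RL? [0.6597 0.1412 0.222 ] [ 0.0622 -0.0336]
side RR [0.5435 0.1145 0.222 ] [-0.0571 -0.0315]
s FR [0.524  0.1849 0.222 ] [-0.059   0.0415]
s FL [0.6447 0.2083 0.222 ] [0.0637 0.0352]
c [0.5512 0.1129 0.222 ] [-0.05   -0.0349]
c [0.5338 0.18   0.222 ] [-0.0507  0.0344]
c [0.6486 0.2113 0.222 ] [0.0682 0.0372]
c [0.6655 0.1411 0.222 ] [ 0.0678 -0.035 ]
```

Run:
```python
import cv2,numpy as np
a=cv2.imread('pics/s1.png')[130:220,320:410]; b=cv2.imread('pics/c1.png')[90:180,335:425]
a=np.hstack([cv2.resize(x,(400,400),interpolation=cv2.INTER_CUBIC) for x in(a,b)])
cv2.imwrite('pics/z1.png',np.clip(a*1.6,0,255).astype(np.uint8))
```

```text
(no output)
```

View pics/z1.png

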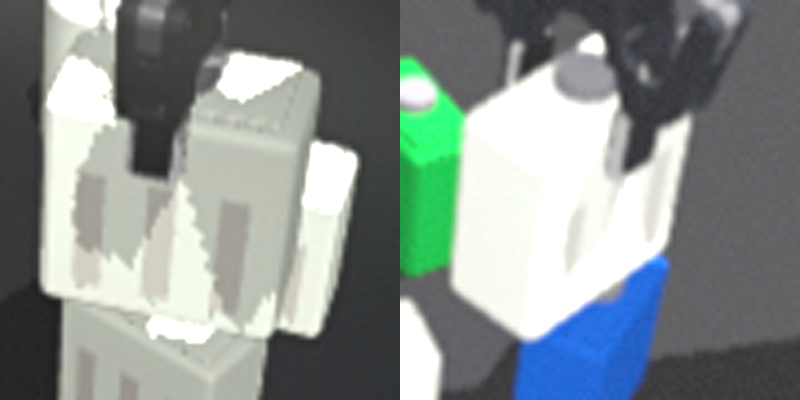

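Run:
```python
from h import *
S=load('s1');C=load('c1')
R=lambda a:np.array([[np.cos(a),-np.sin(a)],[np.sin(a),np.cos(a)]])
t=np.array([.4788,-.0785])
for z in(.242,.248):
  for n,im,p in [('rl',S,(329,195.9)),('fl',S,(382.3,205.4)),('rl',C,(363.6,166.1)),('rr',C,(346.7,154.1)),('fl',C,(394.6,145.1))]:
    X=onz(im,*p,z);print(z,n,X.round(4),'rel tool',(R(-.243)@(X[:2]-t)).round(4))
# cap top in scene: 
print((R(-.243)@(onz(C,335+186/4.444,90+66/4.444,.242+.122)[:2]-t)))
```

```text
0.242 rl [ 0.5191 -0.0433  0.242 ] rel tool [0.0476 0.0244]
0.242 fl [ 0.4195 -0.0744  0.242 ] rel tool [-0.0566  0.0183]
0.242 rl [ 0.5123 -0.0449  0.242 ] rel tool [0.0406 0.0246]
0.242 rr [ 0.5253 -0.0936  0.242 ] rel tool [ 0.0415 -0.0258]
0.242 fl [ 0.4134 -0.0687  0.242 ] rel tool [-0.0611  0.0253]
0.248 rl [ 0.516  -0.0378  0.248 ] rel tool [0.0459 0.0306]
0.248 fl [ 0.4174 -0.0685  0.248 ] rel tool [-0.0572  0.0245]
0.248 rl [ 0.5161 -0.0401  0.248 ] rel tool [0.0454 0.0283]
0.248 rr [ 0.5289 -0.0883  0.248 ] rel tool [ 0.0463 -0.0216]
0.248 fl [ 0.4183 -0.0637  0.248 ] rel tool [-0.0552  0.0289]
[-0.00578578 -0.00065352]
```

```bash
python3 -c "
from h import *
go(.602,.1604,.325,.243)"
```

```text
pos [ 0.4786 -0.0784  0.322 ] yaw 0.243 t 11.1 tilt [ 0.012 -0.01 ] -> shift [-0.0039  0.1773 -0.2021] turn -0.0
```

```bash
python3 -m jog '[[[-0.002,0.02,-0.023,0,1],[-0.004,0.046,-0.052,0,1],[-0.004,0.072,-0.082,0,1],[-0.004,0.098,-0.112,0,1],[-0.004,0.124,-0.141,0,1],[-0.004,0.15,-0.17,0,1],[-0.004,0.168,-0.191,0,1],[-0.004,0.177,-0.202,0,1],[-0.004,0.177,-0.202,0,1],[-0.004,0.177,-0.202,0,1]]]' 60
python3 - <<'E'
from h import *
go(.602,.1604,.325,.243)
snap('side','s2');snap('scene','c2');snap('wrist','w6')
a=cv2.imread('pics/s2.png')[130:310,150:330]; b=cv2.imread('pics/c2.png')[150:330,290:470]
cv2.imwrite('pics/z2.png',np.hstack([cv2.resize(x,(400,400),interpolation=cv2.INTER_CUBIC) for x in(a,b)]))
E
```

```text
t: 12.1
tool_pos: [0.6011, 0.1596, 0.3231]
tool_rot: [1.024, 1.3, -1.029]
contact_force: [0.2, -0.4, -5.8]
opening: 0.0549
pos [0.6011 0.1596 0.3231] yaw 0.243 t 12.1 tilt [ 0.009 -0.011] -> shift [-0.0019  0.0011 -0.0005] turn -0.0
```

View pics/z2.png

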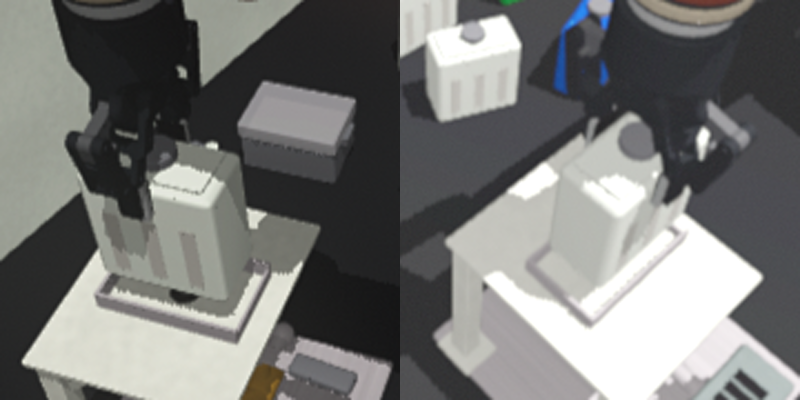

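View pics/w6.png

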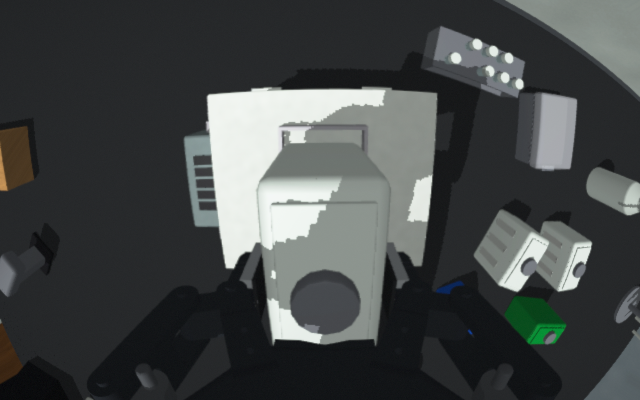

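Run:
```python
from h import *
S=load('s2');C=load('c2');W=load('w6')
R=lambda a:np.array([[np.cos(a),-np.sin(a)],[np.sin(a),np.cos(a)]])
org=np.array([.5914,.1588]);L=lambda X:(R(-.243)@(X[:2]-org)).round(4)
for n,im,p in [('s rl',S,(195,247.9)),('s fl',S,(252.6,264.1)),('c rl',C,(382.3,277.4)),('c rr',C,(357.5,260.3))]:
    print(n,L(onz(im,*p,.249)))
print('tool',L(np.array([.6011,.1596])))
for n,p,z in [('rimL',(281,126),.222),('rimR',(367,126),.222),('packL',(276,146),.249),('packR',(370,146),.249),('shelfL',(208,94),.206),('shelfR',(437,92),.206)]:
    print(n,L(onz(W,*p,z,True)))
```

```text
s rl [0.0603 0.0236]
s fl [-0.0474  0.0251]
c rl [0.0475 0.0265]
c rr [ 0.0548 -0.024 ]
tool [ 0.0096 -0.0016]
rimL [0.0663 0.0316]
rimR [ 0.0661 -0.037 ]
packL [0.0544 0.0323]
packR [ 0.0541 -0.0355]
shelfL [0.0958 0.0979]
shelfR [ 0.0971 -0.1016]
```

The fit checks out: lateral within about 1 mm and longitudinal within about 2 mm, against 5 mm of play. I lower it.

```bash
python3 -m jog '[[[0.01,0.001,0,0,1],[0.02,0.001,0,0,1],[0.028,0.001,0,0,1],[0.031,0.001,0,0,1],[0.032,0.001,0,0,1],[0.032,0.001,0,0,1]]]' 60; python3 -c "
from h import *
stat()"
python3 -m jog '[[[0.002,0,0,0,1],[0.004,0,0,0,1],[0.004,0,0,0,1]]]' 60; python3 -c "
from h import *
stat();snap('side','s3');snap('scene','c3')
a=cv2.imread('pics/s3.png')[130:310,150:330]; b=cv2.imread('pics/c3.png')[150:330,290:470]
cv2.imwrite('pics/z3.png',np.hstack([cv2.resize(x,(400,400),interpolation=cv2.INTER_CUBIC) for x in(a,b)]))"
```

```text
t: 12.85
tool_pos: [0.6028, 0.159, 0.2928]
tool_rot: [1.026, 1.298, -1.028]
contact_force: [-0.0, 0.6, -5.7]
opening: 0.055
{'t': 12.85, 'tool_pos': [0.603, 0.159, 0.293], 'contact_force': [-0.002, 0.63, -5.655], 'wrist_torque': [0.011, -0.071, 0.001], 'opening': 0.055, 'effort': [-0.043, -41.658, -40.954, -0.057, -0.028, -0.0]}
t: 13.15
tool_pos: [0.6027, 0.159, 0.2886]
tool_rot: [1.026, 1.298, -1.028]
contact_force: [-0.0, -1.0, -5.8]
opening: 0.0551
{'t': 13.15, 'tool_pos': [0.603, 0.159, 0.289], 'contact_force': [-0.017, -1.041, -5.845], 'wrist_torque': [0.049, 0.066, -0.023], 'opening': 0.055, 'effort': [-0.001, -42.408, -41.669, -0.055, -0.062, -0.0]}
```

View pics/z3.png

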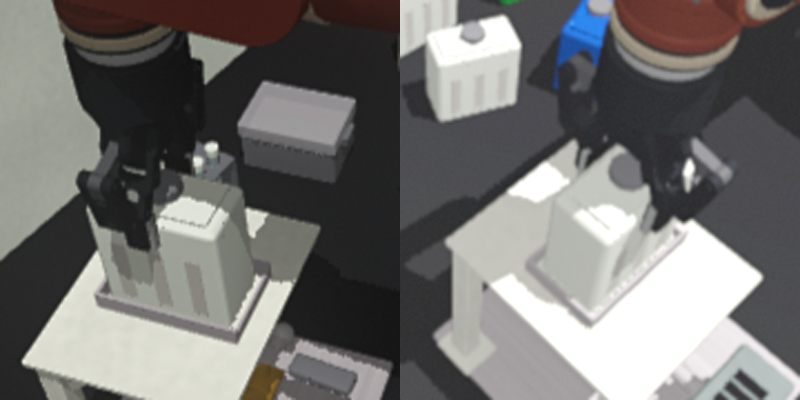

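```bash
python3 -m jog '[[[0.002,0,0,0,1],[0.0035,0,0,0,1],[0.004,0,0,0,1],[0.004,0,0,0,1]]]' 60; python3 -c "
from h import *
stat()"
```

```text
t: 13.65
tool_pos: [0.603, 0.159, 0.286]
tool_rot: [1.027, 1.297, -1.027]
contact_force: [-2.3, 0.5, -0.7]
opening: 0.055
{'t': 13.65, 'tool_pos': [0.603, 0.159, 0.286], 'contact_force': [-2.341, 0.478, -0.73], 'wrist_torque': [-0.114, 0.467, 0.009], 'opening': 0.055, 'effort': [-0.392, -38.265, -38.7, -0.062, -0.721, -0.03]}
```

On the floor. I press lightly and release.

```bash
python3 -m jog '[[[0.001,0,0,0,1],[0.001,0,0,0,1],[0.001,0,0,0,-1],[0.001,0,0,0,-1],[0.001,0,0,0,-1],[0.001,0,0,0,-1],[-0.02,0,0,0,-1],[-0.055,0,0,0,-1],[-0.095,0,0,0,-1],[-0.11,0,0,0,-1],[-0.11,0,0,0,-1]]]' 60; python3 -c "
from h import *
stat();snap('side','s4');snap('scene','c4');snap('wrist','w7')
a=cv2.imread('pics/s4.png')[130:310,150:330]; b=cv2.imread('pics/c4.png')[150:330,290:470]
cv2.imwrite('pics/z4.png',np.hstack([cv2.resize(x,(400,400),interpolation=cv2.INTER_CUBIC) for x in(a,b)]))"
```

```text
t: 14.75
tool_pos: [0.6026, 0.1604, 0.3998]
tool_rot: [1.03, 1.293, -1.022]
contact_force: [0.0, 0.5, 0.4]
opening: 0.0851
{'t': 14.75, 'tool_pos': [0.603, 0.16, 0.4], 'contact_force': [0.017, 0.471, 0.395], 'wrist_torque': [0.011, 0.034, -0.003], 'opening': 0.085, 'effort': [-0.042, -37.695, -38.372, -0.038, 0.062, -0.0]}
```

View pics/z4.png

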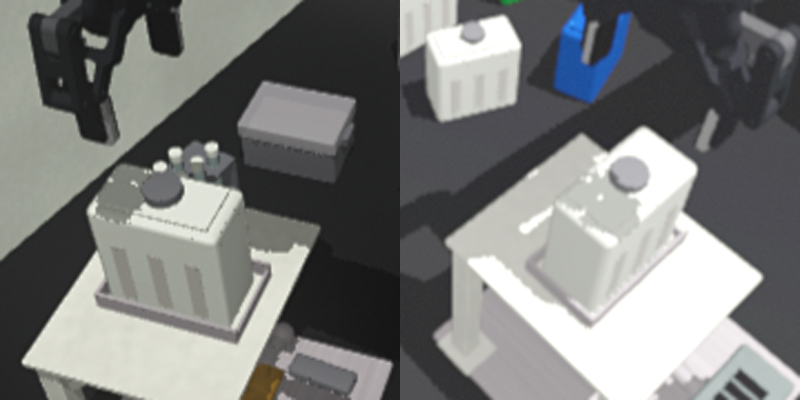

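View pics/w7.png

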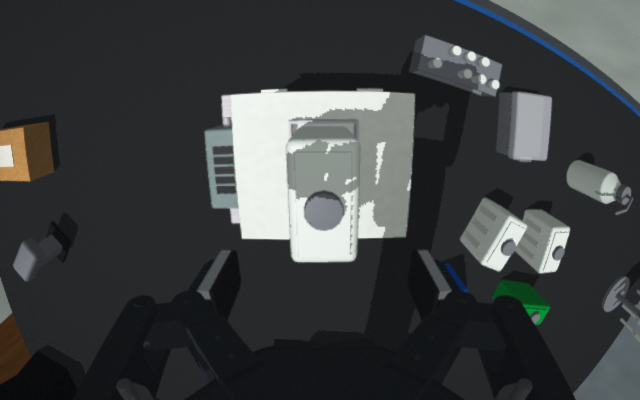

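The full pack is seated flat in the bay, with the rim visible all round. It sits inside the tray at side-crop pixels (95–268, 165–335).

A tool that stays vertical can't follow the lever under the shelf. So I'll hold an empty pack by its near end, use its far end as a pusher, and set it back on the bench afterwards.

Run:
```python
from h import *
W=load('w4');R=lambda a:np.array([[np.cos(a),-np.sin(a)],[np.sin(a),np.cos(a)]])
org=np.array([.5914,.1588]);L=lambda X:(R(-.243)@(np.array(X)[:2]-org)).round(4)
c=onz(W,322,212,.122,True);print('cap1',c, 'w7',onz(load('w7'),508,248,.122,True))
a=onz(load('c4'),290+(473-400)/2.222,150+32/2.222,.122);print('scene cap1',a)
for X in [(0.5328,.1082),(0.4746,.0956),(0.4696,.1144),(.5264,.1252)]: print('lever',L(X))
p=np.array([.528,-.196])+R(-.19)@[-.033,0];print('grip tcp',p)
go(p[0],p[1],.2,-.19)
```

```text
cap1 [ 0.52813322 -0.19670933  0.122     ] w7 [ 0.52720923 -0.19383718  0.122     ]
scene cap1 [ 0.52717831 -0.19385751  0.122     ]
lever [-0.0691 -0.035 ]
lever [-0.1286 -0.0332]
lever [-0.1289 -0.0138]
lever [-0.0712 -0.017 ]
grip tcp [ 0.49559386 -0.18976766]
pos [0.6011 0.1601 0.3933] yaw 0.242 t 14.9 tilt [ 0.009 -0.011] -> shift [ 0.196  -0.1874  0.312 ] turn 0.432
```

Run:
```python
from h import *
R=lambda a:np.array([[np.cos(a),-np.sin(a)],[np.sin(a),np.cos(a)]])
org=np.array([.5914,.1588]);L=lambda X:(R(-.243)@(np.array(X)[:2]-org)).round(4)
W=load('w5');print([L(onz(W,*p,.104,True)) for p in [(110,155),(125,213)]])
D=load('s4');a=cv2.imread('pics/s4.png')[250:330,250:350];cv2.imwrite('pics/z5.png',cv2.resize(a,None,fx=6,fy=6,interpolation=cv2.INTER_CUBIC))
```

```text
[array([-0.0706, -0.0311]), array([-0.1255, -0.027 ])]
```

View pics/z5.png

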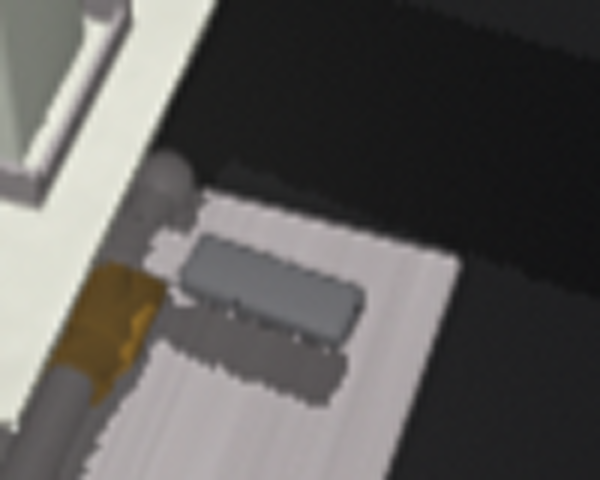

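Both views put the lever's centre line about 27 mm to the stand's right, at roughly 0.05 rad, so the stem is at stand (-35, -29) mm. Now I fetch the middle empty, gripping its near end.

```bash
python3 -m jog '[[[0,-0.022,0.037,0.05,-1],[0,-0.045,0.075,0.1,-1],[0,-0.068,0.113,0.15,-1],[0.02,-0.091,0.151,0.2,-1],[0.05,-0.114,0.19,0.26,-1],[0.09,-0.137,0.228,0.32,-1],[0.13,-0.16,0.266,0.38,-1],[0.17,-0.18,0.3,0.432,-1],[0.196,-0.187,0.312,0.432,-1],[0.196,-0.187,0.312,0.432,-1],[0.196,-0.187,0.312,0.432,-1]]]' 80; python3 -c "
from h import *
go(.4956,-.1898,.067,-.19);snap('wrist','w8')"
```

```text
t: 16.0
tool_pos: [0.4938, -0.1892, 0.1962]
tool_rot: [1.346, 1.105, -1.35]
contact_force: [-0.0, -0.9, 0.7]
opening: 0.0855
pos [ 0.4938 -0.1892  0.1962] yaw -0.192 t 16.0 tilt [ 0.003 -0.007] -> shift [ 0.1292  0.0013 -0.0005] turn -0.002
```

View pics/w8.png

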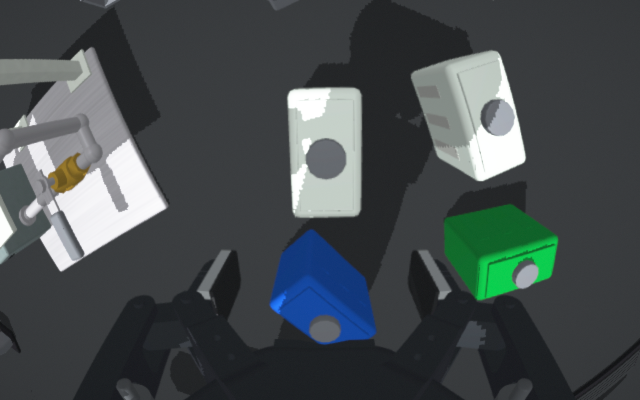

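Run:
```python
from h import *
W=load('w8')
for n,p in dict(g1=(444,215),g2=(525,205),b1=(312,231),b2=(273,290)).items(): print(n,onz(W,*p,0.0,True),onz(W,*p,.112,True))
print(onz(W,326,158,.122,True))
```

```text
g1 [ 4.05978159e-01 -3.25694631e-01 -5.55111512e-17] [ 0.46072711 -0.28526642  0.112     ]
g2 [ 0.39300143 -0.45212884  0.        ] [ 0.45202388 -0.37006329  0.112     ]
b1 [ 0.4187469  -0.16032501  0.        ] [ 0.46929085 -0.17435636  0.112     ]
b2 [ 0.34178981 -0.0901197   0.        ] [ 0.41767728 -0.12727108  0.112     ]
[ 0.52804974 -0.19711669  0.122     ]
```

```bash
python3 -m jog '[[[0.04,0.001,0,0,-1],[0.08,0.001,0,0,-1],[0.115,0.001,0,0,-1],[0.129,0.001,0,0,-1],[0.129,0.001,0,0,-1],[0.129,0.001,0,0,1],[0.129,0.001,0,0,1],[0.129,0.001,0,0,1],[0.129,0.001,0,0,1],[0.129,0.001,0,0,1],[0.129,0.001,0,0,1]]]' 90; python3 -c "
from h import *
stat()"
python3 -m jog '[[[-0.01,0,0,0,1],[-0.04,0,0,0,1],[-0.08,0,0,0,1],[-0.12,0,0,0,1],[-0.12,0,0,0,1],[-0.12,0,0,0,1]]]' 90; python3 -c "
from h import *
stat();snap('side','s5')
R=lambda a:np.array([[np.cos(a),-np.sin(a)],[np.sin(a),np.cos(a)]])
org=np.array([.5914,.1588])
p=org+R(.243)@[-.180,-.100];print(p)
go(p[0],p[1],.19,.243)"
```

```text
t: 17.15
tool_pos: [0.4995, -0.1916, 0.0732]
tool_rot: [1.347, 1.095, -1.343]
contact_force: [-0.3, -1.0, 6.4]
opening: 0.0548
{'t': 17.15, 'tool_pos': [0.5, -0.192, 0.073], 'contact_force': [-0.325, -0.978, 6.422], 'wrist_torque': [0.155, -0.01, 0.059], 'opening': 0.055, 'effort': [0.064, -28.882, -29.595, -0.084, -0.114, 0.046]}
t: 17.75
tool_pos: [0.4987, -0.1906, 0.1954]
tool_rot: [1.347, 1.092, -1.341]
contact_force: [-0.2, 0.5, -0.8]
opening: 0.0545
{'t': 17.75, 'tool_pos': [0.499, -0.191, 0.195], 'contact_force': [-0.206, 0.472, -0.804], 'wrist_torque': [-0.015, 0.01, -0.04], 'opening': 0.055, 'effort': [0.014, -32.084, -39.122, -0.004, -0.136, 0.001]}
[0.44074987 0.01842715]
pos [ 0.4978 -0.1901  0.1933] yaw -0.191 t 17.8 tilt [ 0.012 -0.011] -> shift [ 0.0002 -0.0956 -0.1939] turn -0.434
```

View pics/s5.png

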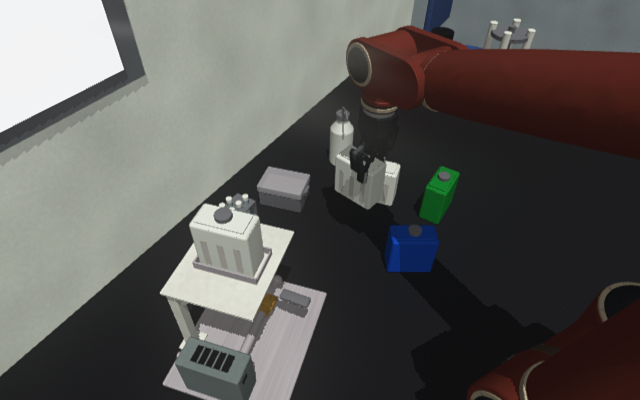

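```bash
python3 -m jog '[[[-0.01,-0.01,-0.03,-0.08,1],[-0.01,-0.03,-0.065,-0.18,1],[-0.01,-0.05,-0.105,-0.28,1],[-0.01,-0.07,-0.145,-0.38,1],[-0.005,-0.09,-0.18,-0.434,1],[0,-0.096,-0.194,-0.434,1],[0,-0.096,-0.194,-0.434,1],[0,-0.096,-0.194,-0.434,1]]]' 90
python3 - <<'E'
from h import *
R=lambda a:np.array([[np.cos(a),-np.sin(a)],[np.sin(a),np.cos(a)]])
org=np.array([.5914,.1588])
S=snap('side','s6');C=snap('wrist','w9')
a=S['color'][150:330,200:400,::-1];cv2.imwrite('pics/z6.png',cv2.resize(a,None,fx=4,fy=3.3,interpolation=cv2.INTER_CUBIC))
p=org+R(.243)@[-.176,-.093];go(p[0],p[1],.151,.243)
p=org+R(.243)@[-.176,-.063];go(p[0],p[1],.151,.243)
E
```

```text
t: 18.6
tool_pos: [0.4396, 0.0186, 0.1887]
tool_rot: [1.023, 1.3, -1.028]
contact_force: [-0.1, 0.3, -0.7]
opening: 0.0546
pos [0.4404 0.0178 0.1897] yaw 0.242 t 18.7 tilt [ 0.011 -0.012] -> shift [ 0.0386  0.0042 -0.008 ] turn -0.001
pos [0.4404 0.0178 0.1897] yaw 0.242 t 18.7 tilt [ 0.011 -0.012] -> shift [ 0.0382  0.0042 -0.038 ] turn -0.001
```

View pics/z6.png

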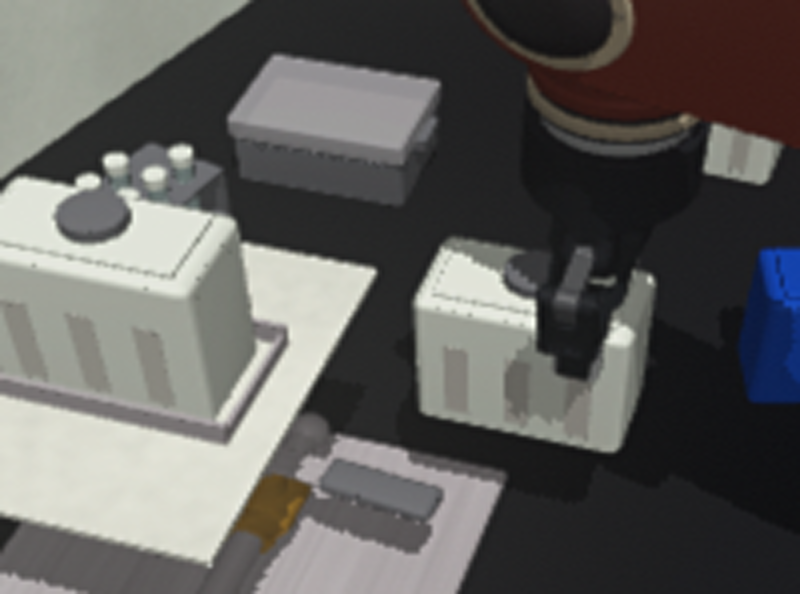

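View pics/w9.png

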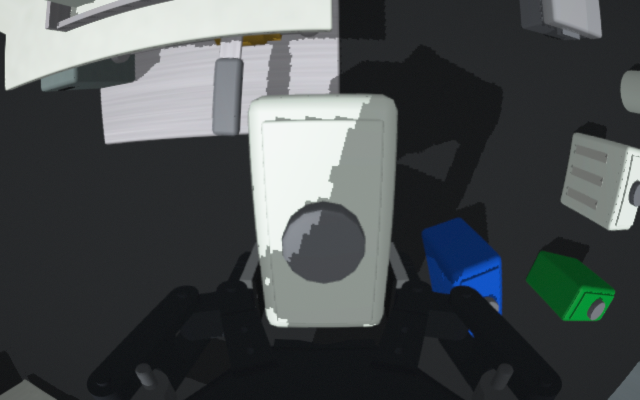

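```bash
python3 -m jog '[[[0.01,0.002,-0.002,0,1],[0.025,0.004,-0.006,0,1],[0.0385,0.004,-0.008,0,1],[0.0385,0.004,-0.008,0,1],[0.0385,0.004,-0.008,0,1]]]' 90
python3 - <<'E'
from h import *
stat()
R=lambda a:np.array([[np.cos(a),-np.sin(a)],[np.sin(a),np.cos(a)]])
org=np.array([.5914,.1588])
for th in range(0,100,10):
    t=np.radians(min(th,90));s=60+25*min(th,90)/90
    c=np.array([-35-s*np.cos(t)-11*np.sin(t),-29+s*np.sin(t)-11*np.cos(t)])/1000
    p=org+R(.243)@(c-[.081,.028]);print(th,(c*1000).round(),end=' ');go(p[0],p[1],.151,.243)
E
```

```text
t: 19.2
tool_pos: [0.4425, 0.0259, 0.1505]
tool_rot: [1.025, 1.299, -1.03]
contact_force: [0.3, -0.1, -1.3]
opening: 0.0547
{'t': 19.2, 'tool_pos': [0.442, 0.026, 0.151], 'contact_force': [0.257, -0.063, -1.282], 'wrist_torque': [-0.053, 0.0, 0.005], 'opening': 0.055, 'effort': [0.027, -20.688, -35.78, -0.023, -0.041, 0.001]}
0 [-95. -40.] pos [0.4425 0.0259 0.1505] yaw 0.241 t 19.2 tilt [ 0.01  -0.011] -> shift [-0.0008  0.0005 -0.0252] turn -0.002
10 [-99. -29.] pos [0.4425 0.0259 0.1505] yaw 0.241 t 19.2 tilt [ 0.01  -0.011] -> shift [-0.001  -0.0032 -0.0363] turn -0.002
20 [-100.  -17.] pos [0.4425 0.0259 0.1505] yaw 0.241 t 19.2 tilt [ 0.01  -0.011] -> shift [-0.0012 -0.0049 -0.0483] turn -0.002
30 [-100.   -4.] pos [0.4425 0.0259 0.1505] yaw 0.241 t 19.2 tilt [ 0.01  -0.011] -> shift [-0.0013 -0.0042 -0.0608] turn -0.002
40 [-97.   8.] pos [0.4425 0.0259 0.1505] yaw 0.241 t 19.2 tilt [ 0.01  -0.011] -> shift [-0.0015 -0.0011 -0.0735] turn -0.002
50 [-91.  21.] pos [0.4425 0.0259 0.1505] yaw 0.241 t 19.2 tilt [ 0.01  -0.011] -> shift [-0.0016  0.0045 -0.0857] turn -0.002
60 [-83.  32.] pos [0.4425 0.0259 0.1505] yaw 0.241 t 19.2 tilt [ 0.01  -0.011] -> shift [-0.0017  0.0125 -0.0971] turn -0.002
70 [-73.  42.] pos [0.4425 0.0259 0.1505] yaw 0.241 t 19.2 tilt [ 0.01  -0.011] -> shift [-0.0018  0.0229 -0.1071] turn -0.002
80 [-60.  50.] pos [0.4425 0.0259 0.1505] yaw 0.241 t 19.2 tilt [ 0.01  -0.011] -> shift [-0.0018  0.0353 -0.1153] turn -0.002
90 [-46.  56.] pos [0.4425 0.0259 0.1505] yaw 0.241 t 19.2 tilt [ 0.01  -0.011] -> shift [-0.0018  0.0494 -0.1213] turn -0.002
```

First stretch: sweep to about 50°.

```bash
python3 -m jog '[[[-0.001,0,-0.014,0,1],[-0.001,0,-0.025,0,1],[-0.001,-0.003,-0.036,0,1],[-0.001,-0.005,-0.048,0,1],[-0.001,-0.004,-0.061,0,1],[-0.001,-0.001,-0.0735,0,1],[-0.001,0.0045,-0.0857,0,1],[-0.001,0.0045,-0.0857,0,1]]]' 90
python3 - <<'E'
from h import *
stat()
R=lambda a:np.array([[np.cos(a),-np.sin(a)],[np.sin(a),np.cos(a)]])
org=np.array([.5914,.1588])
S=snap('side','s7');W=snap('wrist','w10')
a=S['color'][150:330,180:380,::-1];cv2.imwrite('pics/z7.png',cv2.resize(a,None,fx=4,fy=3.3,interpolation=cv2.INTER_CUBIC))
for c in [(-83,32),(-73,42),(-60,50),(-46,56),(-43,57)]:
    p=org+R(.243)@(np.array(c)/1000-[.081,.028]);go(p[0],p[1],.151,.243)
E
```

```text
t: 20.0
tool_pos: [0.4259, 0.1111, 0.1506]
tool_rot: [1.023, 1.3, -1.029]
contact_force: [-0.6, -0.6, -1.2]
opening: 0.0548
{'t': 20.0, 'tool_pos': [0.426, 0.111, 0.151], 'contact_force': [-0.642, -0.577, -1.218], 'wrist_torque': [-0.104, 0.174, 0.033], 'opening': 0.055, 'effort': [0.437, -21.005, -37.244, 0.019, -0.329, 0.17]}
pos [0.4262 0.1106 0.1505] yaw 0.243 t 20.1 tilt [ 0.01  -0.011] -> shift [-0.0006  0.008  -0.011 ] turn -0.0
pos [0.4262 0.1106 0.1505] yaw 0.243 t 20.1 tilt [ 0.01  -0.011] -> shift [-0.0006  0.018  -0.021 ] turn -0.0
pos [0.4262 0.1106 0.1505] yaw 0.243 t 20.1 tilt [ 0.01  -0.011] -> shift [-0.0006  0.031  -0.0291] turn -0.0
pos [0.4262 0.1106 0.1505] yaw 0.243 t 20.1 tilt [ 0.01  -0.011] -> shift [-0.0006  0.045  -0.0351] turn -0.0
pos [0.4262 0.1106 0.1505] yaw 0.243 t 20.1 tilt [ 0.01  -0.011] -> shift [-0.0006  0.048  -0.0361] turn -0.0
```

View pics/z7.png

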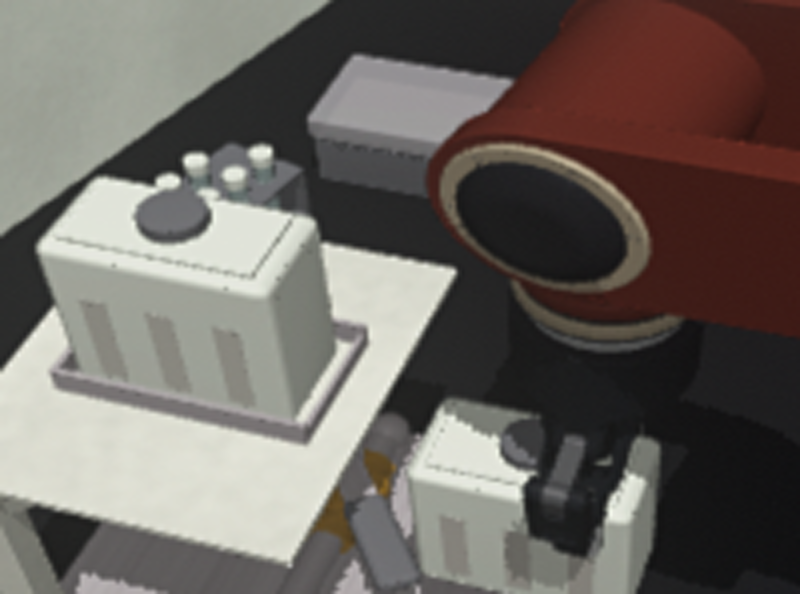

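View pics/w10.png

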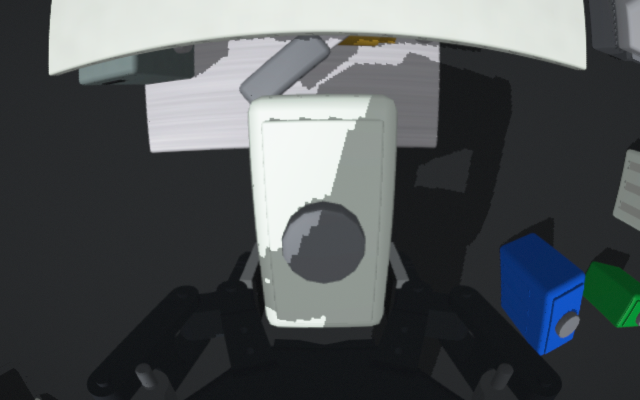

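```bash
python3 -m jog '[[[-0.0005,0.004,-0.006,0,1],[-0.0005,0.008,-0.011,0,1],[-0.0005,0.013,-0.016,0,1],[-0.0005,0.018,-0.021,0,1],[-0.0005,0.0245,-0.025,0,1],[-0.0005,0.031,-0.029,0,1],[-0.0005,0.031,-0.029,0,1]]]' 90
python3 - <<'E'
from h import *
stat()
R=lambda a:np.array([[np.cos(a),-np.sin(a)],[np.sin(a),np.cos(a)]])
org=np.array([.5914,.1588])
for c in [(-46,56),(-43,57)]:
    p=org+R(.243)@(np.array(c)/1000-[.081,.028]);go(p[0],p[1],.151,.243)
E
```

```text
t: 20.8
tool_pos: [0.4498, 0.1474, 0.1507]
tool_rot: [1.025, 1.301, -1.027]
contact_force: [-0.6, -0.1, -0.9]
opening: 0.0549
{'t': 20.8, 'tool_pos': [0.45, 0.147, 0.151], 'contact_force': [-0.615, -0.117, -0.949], 'wrist_torque': [-0.04, 0.162, 0.043], 'opening': 0.055, 'effort': [0.088, -24.973, -37.358, -0.005, -0.321, 0.066]}
pos [0.4498 0.1474 0.1507] yaw 0.244 t 20.8 tilt [ 0.01  -0.009] -> shift [-0.0003  0.0132 -0.005 ] turn 0.001
pos [0.4498 0.1474 0.1507] yaw 0.244 t 20.8 tilt [ 0.01  -0.009] -> shift [-0.0003  0.0162 -0.006 ] turn 0.001
```

```bash
python3 -m jog '[[[0,0.004,-0.0015,0,1],[0,0.007,-0.003,0,1],[0,0.01,-0.004,0,1],[0,0.0125,-0.005,0,1],[0,0.0125,-0.005,0,1]]]' 90
python3 - <<'E'
from h import *
stat()
S=snap('side','s8');W=snap('wrist','w11')
a=S['color'][200:350,160:340,::-1];cv2.imwrite('pics/z8.png',cv2.resize(a,None,fx=4,fy=4,interpolation=cv2.INTER_CUBIC))
E
```

```text
t: 21.3
tool_pos: [0.4609, 0.1555, 0.1506]
tool_rot: [1.025, 1.301, -1.027]
contact_force: [-0.9, -1.2, -1.4]
opening: 0.0547
{'t': 21.3, 'tool_pos': [0.461, 0.156, 0.151], 'contact_force': [-0.874, -1.177, -1.362], 'wrist_torque': [-0.334, 0.411, 0.015], 'opening': 0.055, 'effort': [0.345, -26.689, -37.755, 0.256, -0.666, 0.0]}
```

View pics/z8.png

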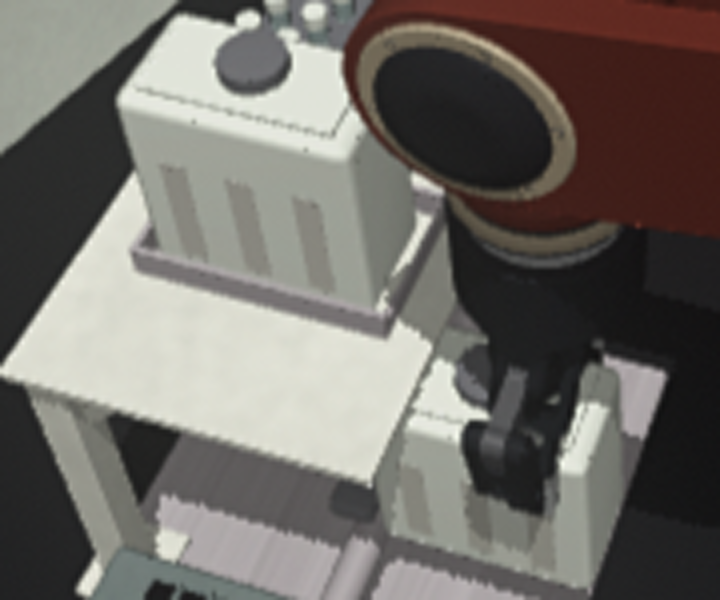

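View pics/w11.png

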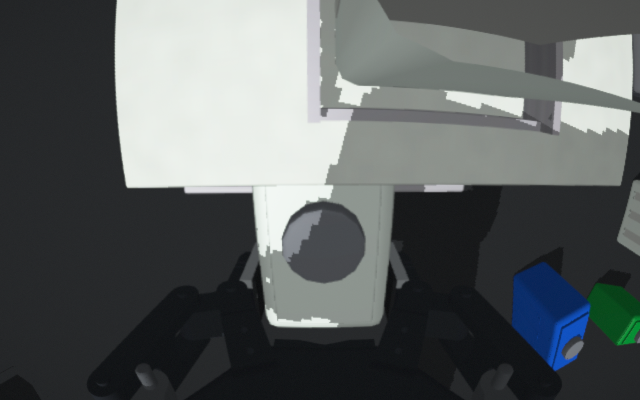

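Run:
```python
from h import *
R=lambda a:np.array([[np.cos(a),-np.sin(a)],[np.sin(a),np.cos(a)]])
org=np.array([.5914,.1588]);L=lambda X:(R(-.243)@(np.array(X)[:2]-org)).round(4)
S=load('s8')
for p in [(332,490),(375,497),(332,508),(372,518),(352,503)]: print(p,L(onz(S,160+p[0]/4,200+p[1]/4,.098)))
W=load('w11');print('cam',L(-W['R'].T@W['t']),(-W['R'].T@W['t'])[2])
for x in(-.024,-.046): print(proj(S,np.r_[org+R(.243)@[x,.066],.104])*4-[640,800],proj(S,np.r_[org+R(.243)@[x,.066],.092])*4-[640,800])
print('tcp',L(ctrl.get_obs()['tool_pos']))
```

```text
(332, 490) [-0.0242  0.0535]
(375, 497) [-0.0447  0.0507]
(332, 508) [-0.0281  0.062 ]
(372, 518) [-0.0478  0.061 ]
(352, 503) [-0.0358  0.0568]
cam [-0.0481  0.0305] 0.2948397879355286
[318.70714603 506.23122932] [321.81810846 519.54541458]
[362.72866864 519.65153813] [365.39230764 532.90407091]
tcp [-0.1275  0.0282]
```

```bash
python3 -m jog '[[[0,0.002,0,0,1],[0,0.004,0,0,1],[0,0.004,0,0,1]]]' 90
python3 - <<'E'
from h import *
stat()
E
```

```text
t: 21.7
tool_pos: [0.4634, 0.1566, 0.1507]
tool_rot: [1.024, 1.305, -1.029]
contact_force: [-9.0, -1.7, 2.7]
opening: 0.0547
{'t': 21.7, 'tool_pos': [0.463, 0.157, 0.151], 'contact_force': [-8.955, -1.705, 2.694], 'wrist_torque': [-0.382, 1.563, -0.124], 'opening': 0.055, 'effort': [-0.33, -25.478, -38.473, 0.083, -2.499, -0.142]}
```

9 N of resistance, with the pusher face where the open lever's face should be, so the lever is at the stop. I back straight out and look.

```bash
python3 -m jog '[[[0,-0.015,0,0,1],[0,-0.04,0,0,1],[0,-0.065,0,0,1],[-0.01,-0.075,0,0,1],[-0.05,-0.075,0.02,0,1],[-0.06,-0.075,0.05,0,1],[-0.06,-0.075,0.09,0,1],[-0.06,-0.075,0.11,0,1],[-0.06,-0.075,0.11,0,1]]]' 90
python3 - <<'E'
from h import *
stat()
S=snap('side','s9');W=snap('wrist','w12')
a=S['color'][200:350,160:340,::-1];cv2.imwrite('pics/z9.png',cv2.resize(a,None,fx=4,fy=4,interpolation=cv2.INTER_CUBIC))
E
```

```text
t: 22.6
tool_pos: [0.4183, 0.0305, 0.2126]
tool_rot: [1.028, 1.3, -1.03]
contact_force: [0.2, -0.3, -1.9]
opening: 0.0547
{'t': 22.6, 'tool_pos': [0.418, 0.031, 0.213], 'contact_force': [0.227, -0.307, -1.893], 'wrist_torque': [-0.032, 0.041, 0.034], 'opening': 0.055, 'effort': [-1.164, -17.787, -38.273, -0.213, -0.127, -0.201]}
```

View pics/z9.png

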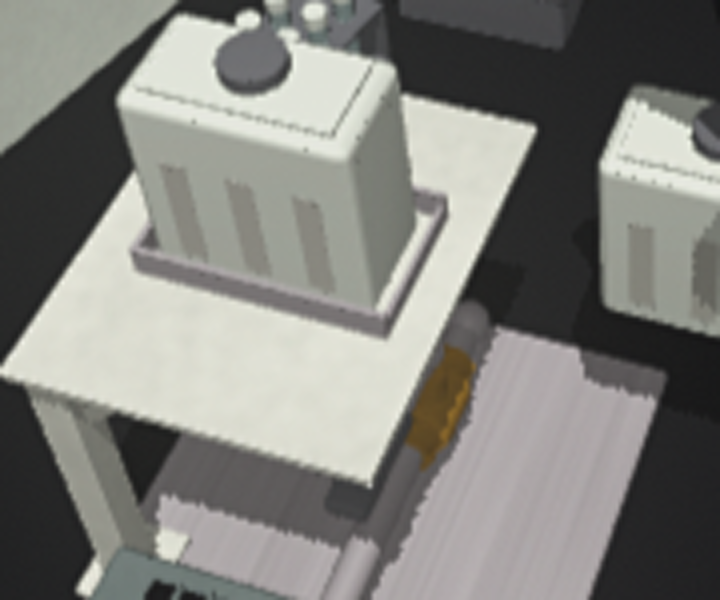

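View pics/w12.png

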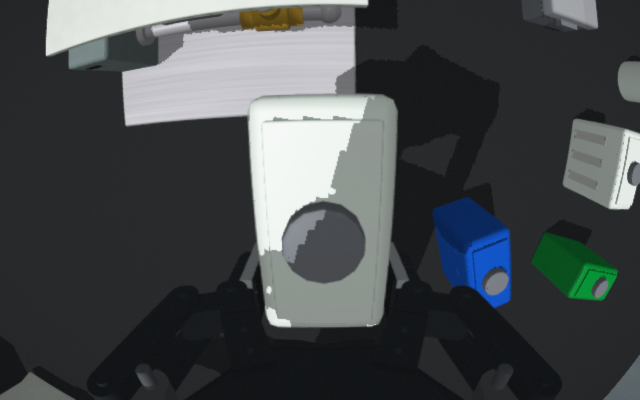

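Run:
```python
from h import *
R=lambda a:np.array([[np.cos(a),-np.sin(a)],[np.sin(a),np.cos(a)]])
org=np.array([.5914,.1575])
S=load('s9');a=S['color'][305:350,225:275,::-1];a=cv2.resize(a,None,fx=12,fy=12,interpolation=cv2.INTER_CUBIC)
a=np.clip(a.astype(float)*1.5,0,255).astype(np.uint8)
for th,col in((90,(0,255,0)),(80,(0,0,255))):
    t=np.radians(th)
    for s in(80,95):
        for w in(-11,11):
            c=np.array([-35-s*np.cos(t)-w*np.sin(t),-29+s*np.sin(t)-w*np.cos(t)])/1000
            for z in(.104,.092):
                p=(proj(S,np.r_[org+R(.243)@c,z])-[225,305]+.5)*12;cv2.circle(a,tuple(int(v) for v in p),4,col,-1 if z>.1 else 1)
cv2.imwrite('pics/z10.png',a)
```

```text
(no output)
```

View pics/z10.png

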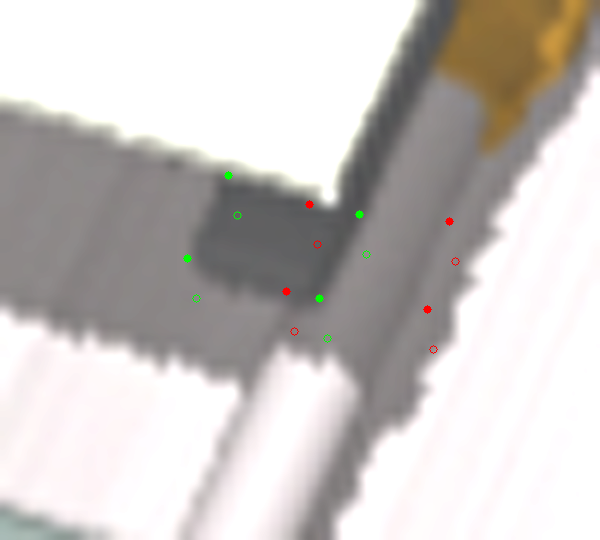

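The lever's tip (dark blob, crop 195–350 × 185–300) matches the overlay for 90° and clearly not the one for 80°. Now I return the empty to its spot.

```bash
python3 -c "
from h import *
go(.4993,-.1914,.215,-.19)"
```

```text
pos [0.4173 0.0324 0.2119] yaw 0.242 t 22.7 tilt [ 0.007 -0.008] -> shift [-0.0008  0.0259  0.2369] turn 0.432
```

```bash
python3 -m jog '[[[0,0.002,0.02,0.05,1],[0,0.006,0.055,0.12,1],[0,0.01,0.095,0.2,1],[0,0.015,0.135,0.28,1],[0,0.02,0.175,0.35,1],[0,0.024,0.21,0.41,1],[0,0.026,0.232,0.432,1],[0,0.026,0.237,0.432,1],[0,0.026,0.237,0.432,1],[0,0.026,0.237,0.432,1]]]' 90; python3 -c "
from h import *
stat();go(.4993,-.1914,.076,-.19)"
```

```text
t: 23.7
tool_pos: [0.4995, -0.1899, 0.2141]
tool_rot: [1.345, 1.104, -1.343]
contact_force: [-1.0, 0.2, -1.1]
opening: 0.055
{'t': 23.7, 'tool_pos': [0.5, -0.19, 0.214], 'contact_force': [-0.982, 0.195, -1.102], 'wrist_torque': [-0.025, 0.054, 0.023], 'opening': 0.055, 'effort': [-0.428, -29.997, -37.691, -0.019, -0.083, 0.0]}
pos [ 0.4995 -0.1899  0.2141] yaw -0.188 t 23.7 tilt [ 0.007 -0.007] -> shift [ 0.1381 -0.0011  0.0007] turn 0.002
```

```bash
python3 -m jog '[[[0.03,0,0,0,1],[0.07,0,0,0,1],[0.11,0,0,0,1],[0.13,0,0,0,1],[0.134,0,0,0,1],[0.134,0,0,0,1]]]' 90; python3 -c "
from h import *
stat();S=snap('side','s10')
a=S['color'][120:260,300:440,::-1];cv2.imwrite('pics/z11.png',cv2.resize(a,None,fx=4,fy=4,interpolation=cv2.INTER_CUBIC))"
```

```text
t: 24.3
tool_pos: [0.5003, -0.1898, 0.08]
tool_rot: [1.344, 1.105, -1.342]
contact_force: [-0.2, -0.6, -0.0]
opening: 0.0545
{'t': 24.3, 'tool_pos': [0.5, -0.19, 0.08], 'contact_force': [-0.186, -0.576, -0.025], 'wrist_torque': [0.029, 0.004, 0.025], 'opening': 0.055, 'effort': [0.02, -31.6, -32.586, 0.002, -0.058, 0.001]}
```

View pics/z11.png

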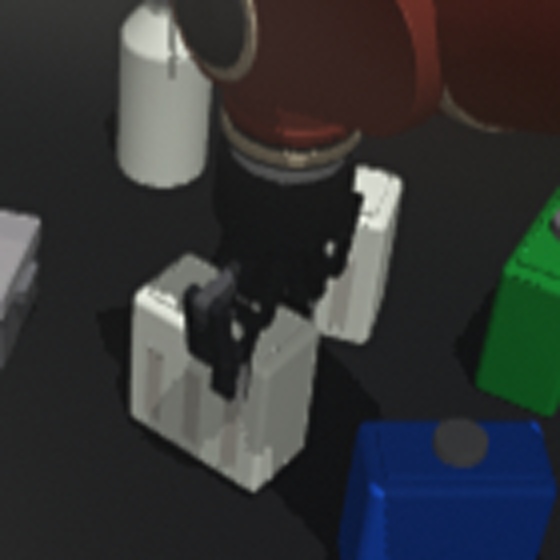

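```bash
python3 -m jog '[[[0.002,0,0,0,1],[0.004,0,0,0,1],[0.004,0,0,0,1]]]' 90; python3 -m jog '[[[0.0015,0,0,0,1],[0.003,0,0,0,1],[0.003,0,0,0,1]]]' 90
```

```text
t: 24.65
tool_pos: [0.5018, -0.1907, 0.0783]
tool_rot: [1.345, 1.101, -1.34]
contact_force: [0.3, -1.2, -1.9]
opening: 0.0549
t: 24.95
tool_pos: [0.5017, -0.1908, 0.075]
tool_rot: [1.345, 1.102, -1.341]
contact_force: [0.4, -0.3, -0.2]
opening: 0.055
```

```bash
python3 -m jog '[[[0.001,0,0,0,1],[0.002,0,0,0,1],[0.002,0,0,0,1]]]' 90; python3 -m jog '[[[0.001,0,0,0,1],[0.0015,0,0,0,1],[0.0015,0,0,0,1]]]' 90
```

```text
t: 25.25
tool_pos: [0.5018, -0.1909, 0.0733]
tool_rot: [1.345, 1.101, -1.34]
contact_force: [-0.6, 0.4, 1.9]
opening: 0.0547
t: 25.55
tool_pos: [0.5023, -0.1911, 0.0732]
tool_rot: [1.345, 1.101, -1.34]
contact_force: [-3.6, 0.8, 7.5]
opening: 0.0549
```

On the bench at TCP z 0.073, the same height as when I gripped it. Release and rise.

```bash
python3 -m jog '[[[0,0,0,0,-1],[0,0,0,0,-1],[0,0,0,0,-1],[0,0,0,0,-1],[-0.02,0,0,0,-1],[-0.055,0,0,0,-1],[-0.1,0,0,0,-1],[-0.15,0,0,0,-1],[-0.19,-0.03,0,0,-1],[-0.21,-0.06,0,0,-1],[-0.21,-0.06,0,0,-1]]]' 60; python3 -c "
from h import *
stat();snap('side','s11');snap('scene','c11')"
```

```text
t: 26.65
tool_pos: [0.4409, -0.1787, 0.2875]
tool_rot: [1.346, 1.092, -1.336]
contact_force: [0.7, -0.0, -0.4]
opening: 0.0852
{'t': 26.65, 'tool_pos': [0.441, -0.179, 0.287], 'contact_force': [0.707, -0.04, -0.354], 'wrist_torque': [0.022, 0.063, 0.036], 'opening': 0.085, 'effort': [-0.169, -23.391, -37.342, -0.073, 0.35, -0.078]}
```

View pics/s11.png

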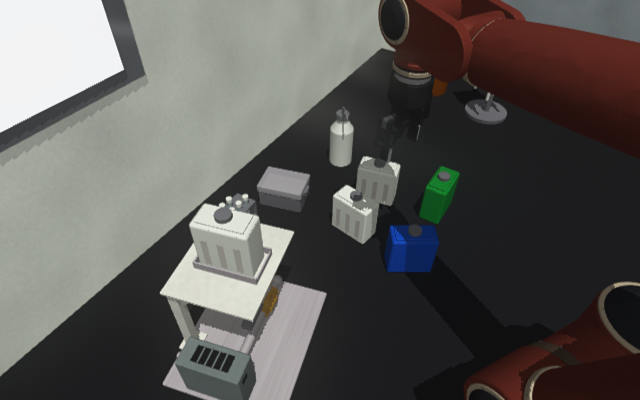

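View pics/c11.png

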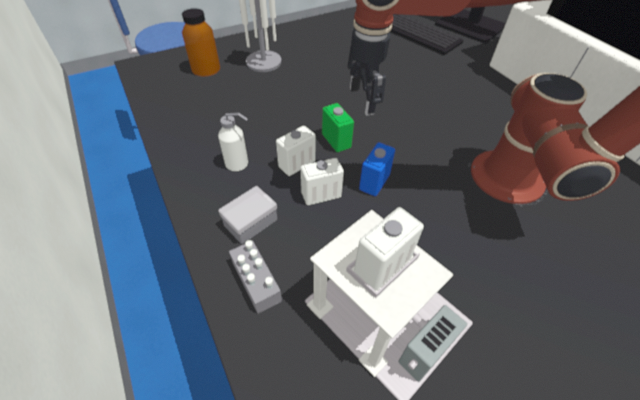

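Both views show the full pack in the bay (scene 388,250) and the empties upright at (296,150) and (322,180). The tip box, bottle, rack, and blue and green packs haven't moved. Handing in.

```bash
python3 -c "
from h import *
print(ctrl.finish_job())"
```

```text
the job is handed in; nothing more can be done
None
```

The full pack is in the bay, the valve is open, and the job was handed in at about 27 s of the 72 s allowed.

- **Finding the full pack:** The three packs hefted at about 1.5 N, 1.0 N and 6.3 N. The third, nearest the stand, was the full one.
- **Placing it:** I set that pack in the bay while the valve was still closed. Pictures show it sitting flat inside the rims.
- **Opening the valve:** The gripper only points down and could not follow the lever under the shelf. I held the middle empty pack by its near end and swept the lever round with its far end. At the end of the sweep the resistance rose to about 9 N.
- **Putting the pusher back:** I set that empty upright on the bench, back where it stood.

**Last checks:**
- The full pack is seated, and both empties stand upright.
- The bystanders and the blue and green look-alikes are where they were, and the robot touches nothing.
- After the push, the visible lever tip matched the 90° outline and not the 80° one. The shelf hides most of the lever, so "fully open" rests on that tip and the force at the stop. The tip sat a few millimetres off the predicted outline, along the pipe; I put that down to my estimate of where the stem is.
- The side and scene views differed by up to 4 mm on pack positions, and by about 7 mm on the held pack's lower corners until I corrected its height.

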